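# Fill the revolving tea caddy and close it

## Robot

A 7-joint arm with a two-finger parallel gripper is mounted at the origin on the work surface. World frame = base frame: x ahead of the robot, y to its left, z up, the work surface at z = 0. Lengths are in m, angles in rad, forces in N, time in s.
With the tool pointing down it reaches from about 0.425 to 0.875 m from the base axis. Payload 4.7 kg.
Tool frame: the origin (TCP) lies on the centre line of the jaws, within the pads' length; the fingertips stand 14 mm ahead of it and the grasp point (between the pads) lies 5 mm behind it; z points along the fingers, y is the line along which they close (so a half turn about z gives the same grasp; the last joint's range is limited). The gripper opens to 87 mm and grips with 3 to 60 N. Pads are 19 mm wide; open, the fingers measure 117 mm over their backs; the gripper's body (75 mm by 190 mm) begins 51 mm behind the grasp point.
Start: joints at [1.24, 0.321, -0.07, 1.45, 0.023, 1.371, -0.057], TCP at [0.22, -0.612, 0.237] pointing down, gripper open.
Joint ranges: [-2.86, 2.86], [-0.3, 2.09], [-1.38, 1.24], [0.06, 2.45], [-1.56, 4.7], [0.09, 2.05], [-2.69, 2.69]. Speed limits (rad/s): [2.57, 2.57, 3.14, 3.14, 3.14, 3.14, 3.14].

## Interface

Orientations are given as a rotation vector (axis times angle).
In Python, from bench import ctrl gives the robot as it stands.
- The arm moves only by the tool send_rows, never from a script. Its argument "steps" is a list of rows, each an object of numbers: "tx", "ty", "tz": the shift along the tool's x, y, z in units of 60 mm (1.0 is 60 mm); "turn": the turn about the tool's z in units of 8 degrees (1.0 is 8 degrees); "grip": the opening, from 0 (shut) to 1 (fully open). A call has 1 to 12 rows; each row shifts and turns the commanded pose from where the row before left it, along the tool's axes as they then stand; what a row does not reach is not made up. A row lasts 1/8 s, in which the tool goes at most 62.5 mm and 10.7 degrees, less where a joint would pass 70% of its speed; a pose out of reach is approached as far as the arm can. A call is refused whole if a number of a shift passes 1 or a number of a turn 1, either way. A call with a gripper value outside its range is refused whole. The fingers move at their own pace and stop on an object; "newtons" is the grip in N (left out, the last holds). Time passes only in rows, so rows that do not move let the fingers close. It gives the time, the measured TCP pose, the force, the opening and the grip force at its end, in the units of the state.
- ctrl.get_state(): the state, without advancing time (a new reading comes with each control period).
- ctrl.get_image(name): name is "scene" or "top"; returns a dict with "pixels" (384x512x3 uint8, red, green, blue), "K" (3x3 intrinsics, pixels), "cam_to_world" (4x4, takes a point from camera to world coordinates). Camera axes: x right, y down, z forward; pixel columns grow to the right and rows downward; lengths in m; the calibration is good to about 2 mm. A picture is of the moment at which its call begins. There is no depth.
- ctrl.close_job(): hands the job in; it is judged then, once.
The state is a dict: "time": time; "joint_positions": joint angles; "qd": joint speeds; "joint_torque": joint torques, N m; "position": TCP position; "tool_rot": TCP orientation; "ft_force": force on the tool from outside, world axes, zero at the start; "torque": the same for the moment, N m; "grip_width": opening from 0.0 (shut) to 1.0 (fully open); "grip_force": force on a finger pad.
Only numpy, scipy, OpenCV 4.12 (cv2) and the standard library are available. Lean on these libraries where they do the work, as an engineer would, in place of code of your own. Each camera call takes 0.05 s, during which the arm holds its last target. There are 200 camera calls.

## Task

Lift the square tea tins out of the basket one by one and set each down inside the revolving caddy through the window in its fixed cover, one tin to a compartment, turning the caddy by its brass grip to the next free compartment each time. When every square tin is in, turn the caddy until its solid wooden block fills the window, clicked into place. Leave the round jar in the basket and do not disturb the other teaware.

Things in the scene. Friction and masses are not known exactly. Their poses are not given: they have to be found in the camera images.
- caddy: fixed revolving tea caddy, dark foot 326 mm across; origin at the foot's centre on the table, z up. A fixed clear flat six-sided cover (276 mm across flats, underside 68 mm, top 72 mm above the table, on six thin brass posts at the rim) lacks one sixth: this window, a 60 degree wedge from the middle, open to the outside, lies towards the caddy's -x
- rotor (a joint): angle of the wooden rotor under the cover, rad, growing anticlockwise seen from above, endless (may exceed a turn); a spring detent holds it at every 60 degrees (1.047 rad) and draws it there when let go within about 25 degrees; it takes about 0.15 N m to turn. At 0 and every full turn the closing block is at the window; at -60 degrees times k compartment k is
- knob (a point): middle of the rotor's brass grip bar, on the rotor's axis above the cover: bar 64 mm long, 14 mm thick, 28 mm tall, top 106 mm and underside 78 mm above the table; it lies along the line from the axis to the block; pinch it across its thickness from above and turn. The point's x axis runs along the bar, away from the block
- block (a point): on the top of the rotor's closing block, 85 mm from the axis: a solid wooden wedge that fills one sixth of the rotor, its top 64 mm above the table
- window (a point): point under the middle of the cover's window on the rotor's deck (20 mm above the table), 85 mm from the axis: where a tin is set down; only one lies flat in a compartment. Compartments have dividers 20 mm and an outer fence 9 mm high above the deck, the fence's inner face 130 mm from the axis; the stem in the middle has a radius of 22 mm
- basket: fixed low open wooden basket, 207 mm (x) by 295 mm (y), 28 mm high, walls and floor 6 mm thick; origin under its centre on the table, z up
- comp1 (a point): floor of the rotor's open compartment 1, 85 mm from the axis, 60 degrees anticlockwise from the closing block seen from above; it turns with the rotor; 20 mm above the table
- comp2 (a point): floor of the rotor's open compartment 2, 85 mm from the axis, 120 degrees anticlockwise from the closing block seen from above; it turns with the rotor; 20 mm above the table
- comp3 (a point): floor of the rotor's open compartment 3, 85 mm from the axis, 180 degrees anticlockwise from the closing block seen from above; it turns with the rotor; 20 mm above the table
- comp4 (a point): floor of the rotor's open compartment 4, 85 mm from the axis, 240 degrees anticlockwise from the closing block seen from above; it turns with the rotor; 20 mm above the table
- comp5 (a point): floor of the rotor's open compartment 5, 85 mm from the axis, 300 degrees anticlockwise from the closing block seen from above; it turns with the rotor; 20 mm above the table
- tin1: square metal tea tin, 47 by 47 by 34 mm high, about 70 g, flat sided; origin at its middle, 17 mm above its underside, z up through its lid. May be absent
- tin2: square metal tea tin, 47 by 47 by 34 mm high, about 70 g, flat sided; origin at its middle, 17 mm above its underside, z up through its lid. May be absent
- tin3: square metal tea tin, 47 by 47 by 34 mm high, about 70 g, flat sided; origin at its middle, 17 mm above its underside, z up through its lid. May be absent
- tin4: square metal tea tin, 47 by 47 by 34 mm high, about 70 g, flat sided; origin at its middle, 17 mm above its underside, z up through its lid. May be absent
- tin5: square metal tea tin, 47 by 47 by 34 mm high, about 70 g, flat sided; origin at its middle, 17 mm above its underside, z up through its lid. May be absent
- jar: small round white lidded jar, 43 mm across, 43 mm high, standing among the tins in the basket; origin at the centre of its underside; it stays in the basket
- gaiwan: white lidded bowl (gaiwan) on its saucer, 104 mm across, 87 mm high; bystander, origin at the centre of its underside
- pitcher: ribbed glass pitcher, 80 mm across, 95 mm high, handle at its +y; bystander, origin at the centre of its underside
- cup1: celadon cup, 72 mm across, 42 mm high; bystander, origin at the centre of its underside
- cup2: celadon cup, 72 mm across, 42 mm high; bystander, origin at the centre of its underside
- cup3: celadon cup, 72 mm across, 42 mm high; bystander, origin at the centre of its underside
- tong: steel tong lying flat, 160 mm long along its x from the hinge end (origin), 8 mm high; bystander

How it is judged:
By the outcome, as a careful person would: the job done as asked, in the order asked, and still so for the second after the job is handed in, with the robot touching nothing.
Of tin1, tin2, tin3, tin4, tin5 only 4 to 5 are there at a start; the rules pass over those that are not, and their reading is None.
At some moment in a run one of tin1, tin2, tin3, tin4, tin5 may be knocked a few centimetres aside while the robot is not near it.
Once in a run the grip may slacken for a moment while it holds something.
It also fails if it takes over 210 s, if anything falls off the work surface, if the arm or the gripper's body presses on something with over 40 N, if the wrist force passes 120 N, or if a joint passes its speed limit or range.

## Working session

There is one attempt and no reset: what is moved stays moved. The work goes in short steps, Python scripts to look and compute and a tool call to move; the robot and the scene stay as the last step left them, time stands still between calls to the robot, and variables do not carry over. Pictures are saved under pics/ and viewed, at most 14 in all, crops included, and the job is handed in when it is done.

Besides the shell and the picture viewer there is one more tool, called after "Emit:" by a JSON object that holds its "api" and its "payload", one argument or row to a line. send_rows: Moves the arm, as the interface text tells. Its arguments: {"type":"object","properties":{"steps":{"type":"array"},"newtons":{"type":"number"}},"required":["steps"]}

```bash
mkdir -p pics; cat > h.py <<'E'
import numpy as np, cv2
from bench import ctrl
from scipy.spatial.transform import Rotation as R
def snap(n,f):
    d=ctrl.get_image(n); np.savez('pics/'+f+'.npz',**{k:d[k] for k in('pixels','K','cam_to_world')})
    cv2.imwrite('pics/'+f+'.png',d['pixels'][:,:,::-1]); return d
def load(f): return np.load('pics/'+f+'.npz')
def crop(f,x0,y0,x1,y1,s,o):
    p=load(f)['pixels'][y0:y1,x0:x1,::-1]; cv2.imwrite('pics/'+o+'.png',cv2.resize(p,None,fx=s,fy=s,interpolation=cv2.INTER_CUBIC))
def w(f,u,v,z):
    d=load(f);T=d['cam_to_world'];r=T[:3,:3]@np.linalg.solve(d['K'],[u,v,1]);return T[:3,3]+r*(z-T[2,3])/r[2]
def px(f,p):
    d=load(f);T=d['cam_to_world'];c=d['K']@(T[:3,:3].T@(np.array(p)-T[:3,3]));return c[:2]/c[2]
def st():
    s=ctrl.get_state();m=R.from_rotvec(s['tool_rot']).as_matrix()
    print(round(s['time'],2),np.round(s['position'],4),'x',np.round(m[:,0],3),'z',np.round(m[:,2],3),'q',np.round(s['joint_positions'],2),'g',round(s['grip_width'],3),round(s['grip_force'],1),'f',np.round(s['ft_force'],1));return s
E
python3 - <<'E'
from h import *
d=snap('top','t0');snap('scene','s0')
for f in('t0','s0'):
    print(np.round(load(f)['cam_to_world'],3),load(f)['K'][0])
    p=load(f)['pixels'][:,:,::-1]; cv2.imwrite(f'pics/{f}b.png',cv2.resize(p,(800,600),interpolation=cv2.INTER_CUBIC))
st()
E
```

```text
[[-0.014 -0.994  0.109  0.453]
 [-1.     0.012 -0.017 -0.018]
 [ 0.016 -0.11  -0.994  1.403]
 [ 0.     0.     0.     1.   ]] [407.22346951   0.         255.56426219]
[[-0.425  0.617 -0.662  1.417]
 [ 0.905  0.3   -0.302  0.329]
 [ 0.012 -0.727 -0.686  0.938]
 [ 0.     0.     0.     1.   ]] [416.89817387   0.         253.76979845]
0.1 [ 0.2195 -0.6113  0.2356] x [ 0.941  0.338 -0.   ] z [-0.001  0.002 -1.   ] q [ 1.24  0.32 -0.07  1.45  0.02  1.37 -0.06] g 1.0 0.0 f [ 0.1 -0.2 -1. ]
```

View pics/t0b.png

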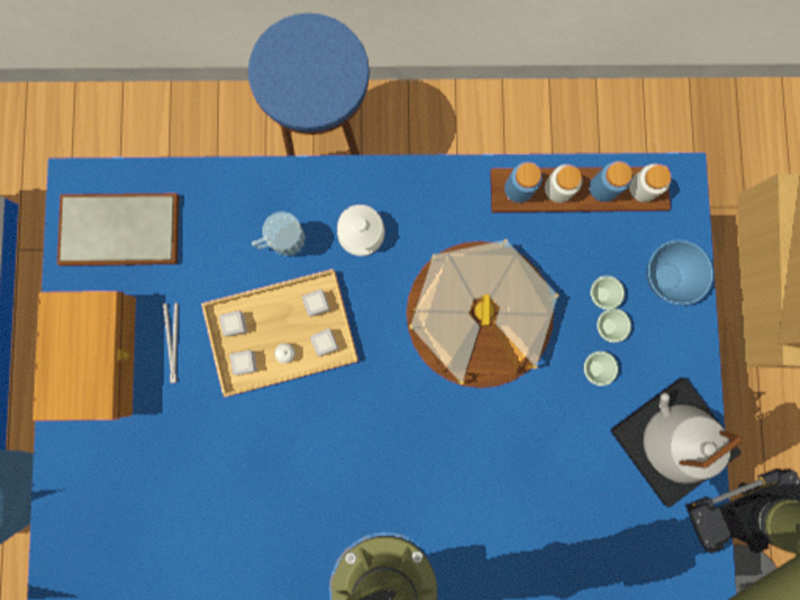

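View pics/s0b.png

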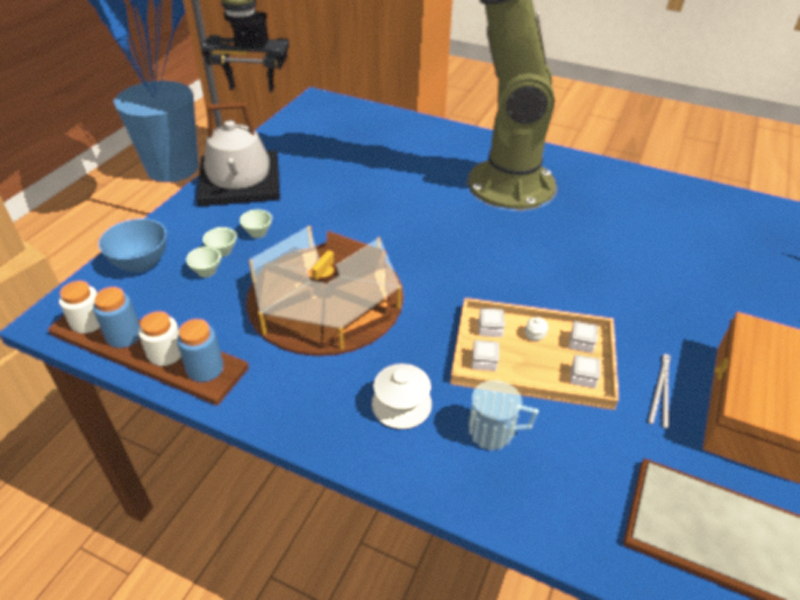

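The scene holds four tins, at (232,323), (242,362), (316,302) and (324,343) in the top view. The jar is at (285,352) and the caddy is around (485,312), with its window facing down and slightly right. I'll zoom in.

```bash
python3 - <<'E'
from h import *
crop('t0',125,145,365,260,3.33,'t0c')
E
```

```text
(no output)
```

View pics/t0c.png

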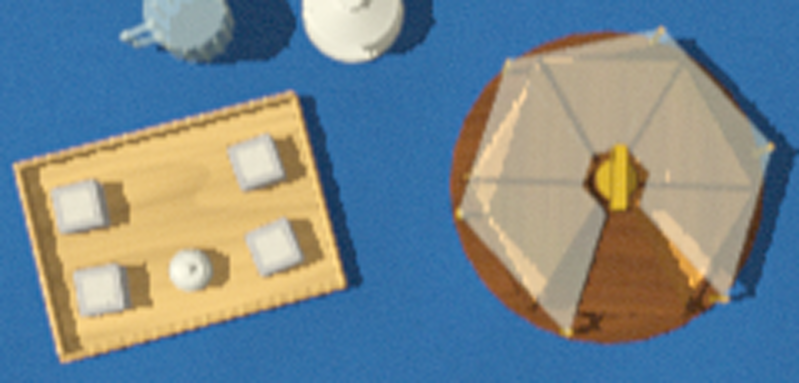

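```bash
cat >> h.py <<'E'
def cw(f,x0,y0,s,pts,z): return np.array([w(f,(u+.5)/s-.5+x0,(v+.5)/s-.5+y0,z) for u,v in pts])
E
python3 - <<'E'
from h import *
np.set_printoptions(suppress=True,precision=4)
c=lambda p,z:cw('t0',125,145,3.33,p,z)
V=c([(510,62),(660,30),(770,147),(725,300),(567,333),(458,212)],.07)
print(V,V.mean(0)); m=V.mean(0); a=np.degrees(np.arctan2(*(V-m)[:,1::-1].T if 0 else ((V-m)[:,1],(V-m)[:,0])));print(a,np.linalg.norm(V-m,axis=1))
print('bar',c([(620,146),(621,208)],.106))
d=c([(755,187),(685,70),(540,65),(470,180)],.07);print('div',np.degrees(np.arctan2((d-m)[:,1],(d-m)[:,0])))
# foot circle
print('foot',c([(451,180),(618,343),(600,32)],.01))
B=c([(15,163),(295,92),(345,288),(64,361)],.028);print('bas',B,B.mean(0),np.degrees(np.arctan2(*(B[1]-B[0])[1::-1])),np.degrees(np.arctan2(*(B[2]-B[1])[1::-1])))
p=load('t0')['pixels'];hsv=cv2.cvtColor(p,cv2.COLOR_RGB2HSV)
mask=((hsv[...,1]<60)&(hsv[...,2]>150)).astype(np.uint8);mask[:,:125]=0;mask[:165]=0;mask[260:]=0;mask[:,235:]=0
n,l,s,ce=cv2.connectedComponentsWithStats(mask)
for i in range(1,n):
  if s[i,4]>30:
    cn=cv2.findContours((l==i).astype(np.uint8),0,2)[0][0];r=cv2.minAreaRect(cn)
    q=np.array([w('t0',u,v,.04) for u,v in cv2.boxPoints(r)])
    print(ce[i],s[i,4],w('t0',*ce[i],.04)[:2],np.degrees(np.arctan2(q[1,1]-q[0,1],q[1,0]-q[0,0]))%90,np.linalg.norm(q[1]-q[0]),np.linalg.norm(q[2]-q[1]))
E
```

```text
[[ 0.7018 -0.1165  0.07  ]
 [ 0.7328 -0.2676  0.07  ]
 [ 0.6134 -0.3735  0.07  ]
 [ 0.4627 -0.323   0.07  ]
 [ 0.4327 -0.167   0.07  ]
 [ 0.5524 -0.0623  0.07  ]] [ 0.5826 -0.2183  0.07  ]
[  40.5084  -18.1796  -78.7972 -138.8787  161.0989  100.9441] [0.1568 0.158  0.1582 0.1592 0.1585 0.1589]
bar [[ 0.6117 -0.2185  0.106 ]
 [ 0.5517 -0.2178  0.106 ]]
div [-93.7124 -33.7801  31.8347  89.4577]
foot [[ 0.5901 -0.0575  0.01  ]
 [ 0.4209 -0.2255  0.01  ]
 [ 0.7439 -0.2158  0.01  ]]
bas [[0.611  0.3855 0.028 ]
 [0.6808 0.1015 0.028 ]
 [0.4801 0.0516 0.028 ]
 [0.4112 0.3327 0.028 ]] [0.5458 0.2178 0.028 ] -76.18384676061916 -166.02733036521522
[201.2487 193.2804] 189 [0.6078 0.1408] 20.17972187832116 0.04624883090974943 0.046104607769031546
[147.8377 206.6545] 191 [0.565  0.3189] 12.019376269544878 0.04495489107371278 0.04718502530035839
[206.7098 218.8549] 193 [0.5217 0.1226] 21.244088950418018 0.04568091576134031 0.04732148778324354
[181.4833 225.5667] 120 [0.5004 0.2064] 89.26564108075314 0.03657650344694562 0.03654561225950851
[154.3886 231.7565] 193 [0.4811 0.296 ] 8.773626522027698 0.04502069597129563 0.046993426340550495
```

```bash
python3 - <<'E'
from h import *
crop('s0',145,135,270,230,6.3,'s0c')
E
```

```text
(no output)
```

View pics/s0c.png

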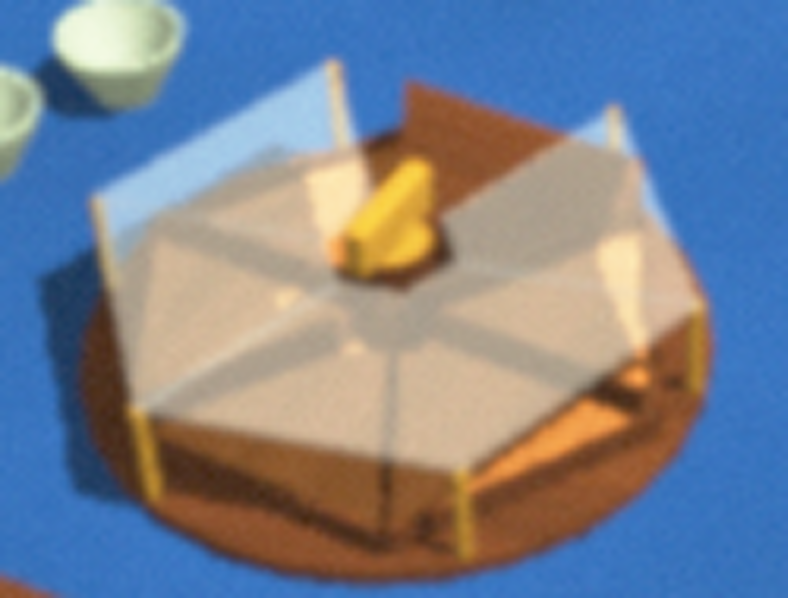

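```bash
cat >> h.py <<'E'
def plan(*wps):
    """waypoints (x,y,z,yawdeg); prints turn first, then shift in the turned tool axes, in units"""
    s=st();p=np.array(s['position']);m=R.from_rotvec(s['tool_rot']).as_matrix();y0=np.degrees(np.arctan2(m[1,0],m[0,0]));print('yaw',round(y0,1))
    for x,y,z,a in wps:
        d=np.array([x,y,z])-p;r=np.radians(a)
        print('turn %.2f'%((y0-a)/8),'tx %.2f ty %.2f tz %.2f'%tuple(np.array([d[0]*np.cos(r)+d[1]*np.sin(r),d[0]*np.sin(r)-d[1]*np.cos(r),-d[2]])/.06))
        p=np.array([x,y,z]);y0=a
E
```

Emit:
{"api": "send_rows", "payload": {
  "steps": [
    {"tz": -0.9,"turn": 0.85,"grip": 0.7},
    {"tz": -0.9,"turn": 0.85,"grip": 0.7},
    {"turn": 0.85,"tz": -0.4,"grip": 0.7},
    {"tx": 0.66,"ty": -0.73},
    {"tx": 0.66,"ty": -0.73},
    {"tx": 0.66,"ty": -0.73},
    {"tx": 0.66,"ty": -0.73},
    {"tx": 0.66,"ty": -0.73},
    {"tx": 0.66,"ty": -0.73},
    {"tx": 0.66,"ty": -0.73},
    {"tx": 0.66,"ty": -0.73},
    {}
  ],
  "newtons": 20
}}

```text
validation failed for argument at $.st...
```

```bash
python3 -c "
from h import *
plan((.582,-.218,.15,-.7),(.582,-.218,.097,-.7))"
```

```text
0.1 [ 0.2195 -0.6113  0.2356] x [ 0.941  0.338 -0.   ] z [-0.001  0.002 -1.   ] q [ 1.24  0.32 -0.07  1.45  0.02  1.37 -0.06] g 1.0 0.0 f [ 0.1 -0.2 -1. ]
yaw 19.8
turn 2.56 tx 5.96 ty -6.63 tz 1.43
turn 0.00 tx 0.00 ty -0.00 tz 0.88
```

Probably every row has to give all five fields.

Emit:
{"api": "send_rows", "payload": {
  "steps": [
    {"tx": 0,"ty": 0,"tz": -0.9,"turn": 0.85,"grip": 0.7},
    {"tx": 0,"ty": 0,"tz": -0.9,"turn": 0.85,"grip": 0.7},
    {"tx": 0,"ty": 0,"tz": -0.4,"turn": 0.85,"grip": 0.7},
    {"tx": 0.66,"ty": -0.73,"tz": 0,"turn": 0,"grip": 0.7},
    {"tx": 0.66,"ty": -0.73,"tz": 0,"turn": 0,"grip": 0.7},
    {"tx": 0.66,"ty": -0.73,"tz": 0,"turn": 0,"grip": 0.7},
    {"tx": 0.66,"ty": -0.73,"tz": 0,"turn": 0,"grip": 0.7},
    {"tx": 0.66,"ty": -0.73,"tz": 0,"turn": 0,"grip": 0.7},
    {"tx": 0.66,"ty": -0.73,"tz": 0,"turn": 0,"grip": 0.7},
    {"tx": 0.66,"ty": -0.73,"tz": 0,"turn": 0,"grip": 0.7},
    {"tx": 0.66,"ty": -0.73,"tz": 0,"turn": 0,"grip": 0.7},
    {"tx": 0,"ty": 0,"tz": 0,"turn": 0,"grip": 0.7}
  ],
  "newtons": 20
}}

```text
time: 1.6
position: [0.5437, -0.2584, 0.3677]
tool_rot: [-3.138, 0.0, -0.001]
ft_force: [-0.4, -1.2, -0.1]
grip_width: 0.701
grip_force: 0.0
```

```bash
python3 -c "
from h import *
plan((.582,-.218,.15,-.7),(.582,-.218,.097,-.7))"
```

```text
1.6 [ 0.5437 -0.2584  0.3677] x [ 1. -0.  0.] z [ 0.     0.004 -1.   ] q [ 0.68  0.21 -0.34  1.34  0.06  1.6  -1.22] g 0.701 0.0 f [-0.4 -1.2 -0.1]
yaw -0.0
turn 0.09 tx 0.63 ty -0.68 tz 3.63
turn 0.00 tx 0.00 ty -0.00 tz 0.88
```

Emit:
{"api": "send_rows", "payload": {
  "steps": [
    {"tx": 0.63,"ty": -0.68,"tz": 0,"turn": 0.09,"grip": 0.7},
    {"tx": 0,"ty": 0,"tz": 0.9,"turn": 0,"grip": 0.7},
    {"tx": 0,"ty": 0,"tz": 0.9,"turn": 0,"grip": 0.7},
    {"tx": 0,"ty": 0,"tz": 0.9,"turn": 0,"grip": 0.7},
    {"tx": 0,"ty": 0,"tz": 0.9,"turn": 0,"grip": 0.7},
    {"tx": 0,"ty": 0,"tz": 0.45,"turn": 0,"grip": 0.7},
    {"tx": 0,"ty": 0,"tz": 0.46,"turn": 0,"grip": 0.7},
    {"tx": 0,"ty": 0,"tz": 0,"turn": 0,"grip": 0.7},
    {"tx": 0,"ty": 0,"tz": 0,"turn": 0,"grip": 0.7}
  ]
}}

```text
time: 2.72
position: [0.579, -0.2253, 0.0989]
tool_rot: [3.141, -0.038, 0.002]
ft_force: [-0.1, 0.8, 0.4]
grip_width: 0.698
grip_force: 0.0
```

```bash
python3 -c "
from h import *
plan((.582,-.218,.097,-.7))"
```

```text
2.73 [ 0.579  -0.2253  0.0989] x [ 1.    -0.024  0.001] z [ 0.001 -0.001 -1.   ] q [ 0.61  0.38 -0.35  1.68  0.14  1.11 -1.37] g 0.698 0.0 f [-0.1  0.8  0.4]
yaw -1.4
turn -0.09 tx 0.05 ty -0.12 tz 0.03
```

Emit:
{"api": "send_rows", "payload": {
  "steps": [
    {"tx": 0.05,"ty": -0.12,"tz": 0.03,"turn": 0,"grip": 0.7},
    {"tx": 0,"ty": 0,"tz": 0,"turn": 0,"grip": 0.7},
    {"tx": 0,"ty": 0,"tz": 0,"turn": 0,"grip": 0},
    {"tx": 0,"ty": 0,"tz": 0,"turn": 0,"grip": 0},
    {"tx": 0,"ty": 0,"tz": 0,"turn": 0,"grip": 0},
    {"tx": 0,"ty": 0,"tz": 0,"turn": 0,"grip": 0},
    {"tx": 0,"ty": 0,"tz": 0,"turn": 0,"grip": 0}
  ],
  "newtons": 25
}}

```text
time: 3.6
position: [0.5818, -0.2175, 0.0961]
tool_rot: [3.141, -0.038, -0.0]
ft_force: [0.3, -0.7, 0.6]
grip_width: 0.219
grip_force: 0.0
```

```bash
python3 -c "
from h import *
plan((.582,-.218,.097,-48.9));print(ctrl.get_state()['torque'])"
```

```text
3.6 [ 0.5818 -0.2175  0.0961] x [ 1.    -0.024 -0.   ] z [-0. -0. -1.] q [ 0.6   0.39 -0.35  1.68  0.15  1.1  -1.39] g 0.219 0.0 f [ 0.3 -0.7  0.6]
yaw -1.4
turn 5.94 tx 0.01 ty 0.00 tz -0.01
[ 0.0687962  -0.00104771 -0.02189979]
```

Emit:
{"api": "send_rows", "payload": {
  "steps": [
    {"tx": 0,"ty": 0,"tz": 0,"turn": 0,"grip": 0},
    {"tx": 0,"ty": 0,"tz": 0,"turn": 0,"grip": 0},
    {"tx": 0,"ty": 0,"tz": 0,"turn": 0,"grip": 0},
    {"tx": 0,"ty": 0,"tz": 0,"turn": 0.75,"grip": 0},
    {"tx": 0,"ty": 0,"tz": 0,"turn": 0.75,"grip": 0},
    {"tx": 0,"ty": 0,"tz": 0,"turn": 0.75,"grip": 0},
    {"tx": 0,"ty": 0,"tz": 0,"turn": 0.75,"grip": 0},
    {"tx": 0,"ty": 0,"tz": 0,"turn": 0.75,"grip": 0},
    {"tx": 0,"ty": 0,"tz": 0,"turn": 0.75,"grip": 0},
    {"tx": 0,"ty": 0,"tz": 0,"turn": 0.75,"grip": 0},
    {"tx": 0,"ty": 0,"tz": 0,"turn": 0.75,"grip": 0},
    {"tx": 0,"ty": 0,"tz": 0,"turn": 0,"grip": 0}
  ],
  "newtons": 25
}}

```text
time: 5.1
position: [0.5821, -0.2171, 0.0961]
tool_rot: [-2.855, 1.31, -0.0]
ft_force: [0.4, 0.2, -1.0]
grip_width: 0.159
grip_force: 25.0
```

```bash
python3 -c "
from h import *
plan((.582,-.218,.097,-48.9));print(ctrl.get_state()['torque'])"
```

```text
5.1 [ 0.5821 -0.2171  0.0961] x [ 0.652 -0.758  0.   ] z [ 0.  0. -1.] q [ 0.49  0.37 -0.22  1.68  0.09  1.1  -2.18] g 0.159 25.0 f [ 0.4  0.2 -1. ]
yaw -49.3
turn -0.05 tx 0.01 ty 0.01 tz -0.01
[ 0.16051902 -0.12572621  0.06480718]
```

Emit:
{"api": "send_rows", "payload": {
  "steps": [
    {"tx": 0,"ty": 0,"tz": 0,"turn": 0,"grip": 0.7},
    {"tx": 0,"ty": 0,"tz": 0,"turn": 0,"grip": 0.7},
    {"tx": 0,"ty": 0,"tz": 0,"turn": 0,"grip": 0.7},
    {"tx": 0,"ty": 0,"tz": -1,"turn": -0.9,"grip": 0.7},
    {"tx": 0,"ty": 0,"tz": -1,"turn": -0.9,"grip": 0.7},
    {"tx": 0,"ty": 0,"tz": 0,"turn": -0.9,"grip": 0.7},
    {"tx": 0,"ty": 0,"tz": 0,"turn": -0.9,"grip": 0.7},
    {"tx": 0,"ty": 0,"tz": 0,"turn": -0.9,"grip": 0.7},
    {"tx": 0,"ty": 0,"tz": 0,"turn": -0.9,"grip": 0.7},
    {"tx": 0,"ty": 0,"tz": 0,"turn": -0.9,"grip": 0.7},
    {"tx": 0,"ty": 0,"tz": 0,"turn": -0.9,"grip": 0.7},
    {"tx": 0,"ty": 0,"tz": 0,"turn": -0.9,"grip": 0.7}
  ]
}}

```text
time: 6.6
position: [0.5817, -0.2176, 0.2161]
tool_rot: [3.112, 0.429, -0.0]
ft_force: [0.6, 0.2, -0.3]
grip_width: 0.7
grip_force: 0.0
```

```bash
cat >> h.py <<'E'
def tins(f):
    p=load(f)['pixels'];hsv=cv2.cvtColor(p,cv2.COLOR_RGB2HSV)
    mask=((hsv[...,1]<60)&(hsv[...,2]>150)).astype(np.uint8);k=np.zeros_like(mask)
    B=np.array([[.611,.3855,.028],[.6808,.1015,.028],[.4801,.0516,.028],[.4112,.3327,.028]])
    cv2.fillPoly(k,[np.array([px(f,b) for b in B]).astype(np.int32)],1)
    n,l,s,ce=cv2.connectedComponentsWithStats(mask*k)
    for i in range(1,n):
        if s[i,4]>30:
            r=cv2.minAreaRect(cv2.findContours((l==i).astype(np.uint8),0,2)[0][0]);q=np.array([w(f,u,v,.04) for u,v in cv2.boxPoints(r)])
            print(s[i,4],np.round(w(f,*ce[i],.04)[:2],4),'yaw %.1f'%(np.degrees(np.arctan2(q[1,1]-q[0,1],q[1,0]-q[0,0]))%90))
E
python3 -c "
from h import *
snap('top','t1');snap('scene','s1')
tins('t1');plan((.6078,.1408,.2,20),(.6078,.1408,.028,20))
a=cv2.imread('pics/t1.png')[145:260,240:370];b=cv2.imread('pics/s1.png')[125:240,135:265]
cv2.imwrite('pics/c1.png',cv2.resize(np.hstack([a,b]),None,fx=3,fy=3,interpolation=2))"
```

```text
193 [0.6078 0.1407] yaw 18.0
193 [0.5649 0.3187] yaw 12.0
194 [0.5217 0.1224] yaw 21.2
121 [0.5006 0.2063] yaw 89.3
194 [0.481  0.2958] yaw 8.8
6.7 [ 0.5817 -0.2175  0.2161] x [ 0.964  0.267 -0.   ] z [-0.  0. -1.] q [ 0.62  0.29 -0.37  1.55  0.11  1.32 -1.06] g 0.701 0.0 f [ 0.   0.9 -0.5]
yaw 15.5
turn -0.57 tx 2.45 ty -5.46 tz 0.27
turn 0.00 tx 0.00 ty 0.00 tz 2.87
```

View pics/c1.png

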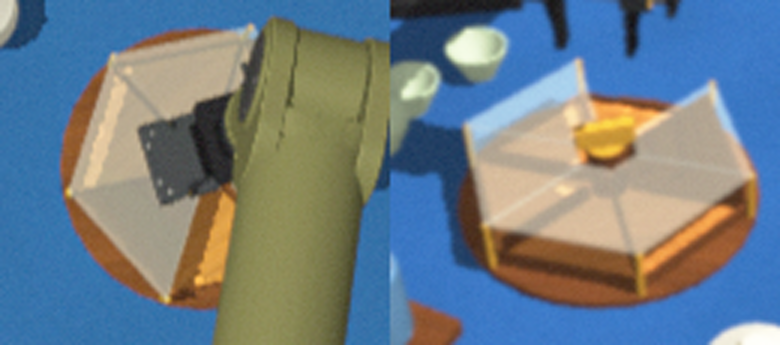

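Compartment 1 now lies squarely in the window: its open deck shows, and the dividers line up with the cover edges. Next, the first tin.

Emit:
{"api": "send_rows", "payload": {
  "steps": [
    {"tx": 0,"ty": 0,"tz": 0,"turn": -0.5,"grip": 0.7},
    {"tx": 0.35,"ty": -0.78,"tz": 0,"turn": 0,"grip": 0.7},
    {"tx": 0.35,"ty": -0.78,"tz": 0,"turn": 0,"grip": 0.7},
    {"tx": 0.35,"ty": -0.78,"tz": 0,"turn": 0,"grip": 0.7},
    {"tx": 0.35,"ty": -0.78,"tz": 0,"turn": 0,"grip": 0.7},
    {"tx": 0.35,"ty": -0.78,"tz": 0,"turn": 0,"grip": 0.7},
    {"tx": 0.35,"ty": -0.78,"tz": 0,"turn": 0,"grip": 0.7},
    {"tx": 0.35,"ty": -0.78,"tz": 0,"turn": 0,"grip": 0.7},
    {"tx": 0,"ty": 0,"tz": 1,"turn": 0,"grip": 0.7},
    {"tx": 0,"ty": 0,"tz": 0.9,"turn": 0,"grip": 0.7},
    {"tx": 0,"ty": 0,"tz": 0,"turn": 0,"grip": 0.7}
  ]
}}

```text
time: 8.07
position: [0.6079, 0.1391, 0.0976]
tool_rot: [3.097, 0.528, -0.015]
ft_force: [-0.2, -0.3, 1.1]
grip_width: 0.699
grip_force: 0.0
```

```bash
python3 -c "
from h import *
plan((.6078,.1408,.028,19))"
```

```text
8.07 [0.6079 0.1391 0.0976] x [ 0.944  0.331 -0.01 ] z [-0.01  -0.002 -1.   ] q [ 0.16  0.43 -0.54  1.65  0.24  1.14 -1.67] g 0.699 0.0 f [-0.2 -0.3  1.1]
yaw 19.3
turn 0.04 tx 0.01 ty -0.03 tz 1.16
```

Emit:
{"api": "send_rows", "payload": {
  "steps": [
    {"tx": 0.01,"ty": -0.03,"tz": 0.56,"turn": 0,"grip": 0.7},
    {"tx": 0,"ty": 0,"tz": 0.4,"turn": 0,"grip": 0.7},
    {"tx": 0,"ty": 0,"tz": 0.2,"turn": 0,"grip": 0.7},
    {"tx": 0,"ty": 0,"tz": 0,"turn": 0,"grip": 0.7},
    {"tx": 0,"ty": 0,"tz": 0,"turn": 0,"grip": 0},
    {"tx": 0,"ty": 0,"tz": 0,"turn": 0,"grip": 0},
    {"tx": 0,"ty": 0,"tz": 0,"turn": 0,"grip": 0},
    {"tx": 0,"ty": 0,"tz": 0,"turn": 0,"grip": 0},
    {"tx": 0,"ty": 0,"tz": -0.5,"turn": 0,"grip": 0},
    {"tx": 0,"ty": 0,"tz": -0.8,"turn": 0,"grip": 0},
    {"tx": 0,"ty": 0,"tz": -0.8,"turn": 0,"grip": 0},
    {"tx": 0,"ty": 0,"tz": -0.6,"turn": 0,"grip": 0}
  ],
  "newtons": 25
}}

```text
time: 9.57
position: [0.6116, 0.1425, 0.1966]
tool_rot: [3.096, 0.53, 0.002]
ft_force: [-0.4, 0.8, -1.3]
grip_width: 0.539
grip_force: 25.0
```

```bash
python3 -c "
from h import *
plan((.4923,-.236,.15,11.1),(.4923,-.236,.044,11.1))"
```

```text
9.57 [0.6116 0.1425 0.1966] x [0.943 0.333 0.001] z [ 0.001  0.    -1.   ] q [ 0.18  0.35 -0.56  1.55  0.19  1.3  -1.64] g 0.539 25.0 f [-0.4  0.8 -1.3]
yaw 19.4
turn 1.04 tx -3.17 ty 5.81 tz 0.78
turn 0.00 tx 0.00 ty 0.00 tz 1.77
```

Emit:
{"api": "send_rows", "payload": {
  "steps": [
    {"tx": 0,"ty": 0,"tz": 0,"turn": 0.52,"grip": 0},
    {"tx": 0,"ty": 0,"tz": 0,"turn": 0.52,"grip": 0},
    {"tx": -0.4,"ty": 0.73,"tz": 0,"turn": 0,"grip": 0},
    {"tx": -0.4,"ty": 0.73,"tz": 0,"turn": 0,"grip": 0},
    {"tx": -0.4,"ty": 0.73,"tz": 0,"turn": 0,"grip": 0},
    {"tx": -0.4,"ty": 0.73,"tz": 0,"turn": 0,"grip": 0},
    {"tx": -0.4,"ty": 0.73,"tz": 0,"turn": 0,"grip": 0},
    {"tx": -0.4,"ty": 0.73,"tz": 0,"turn": 0,"grip": 0},
    {"tx": -0.4,"ty": 0.73,"tz": 0,"turn": 0,"grip": 0},
    {"tx": -0.4,"ty": 0.73,"tz": 0,"turn": 0,"grip": 0},
    {"tx": 0,"ty": 0,"tz": 0,"turn": 0,"grip": 0}
  ]
}}

```text
time: 10.95
position: [0.4879, -0.2438, 0.194]
tool_rot: [3.127, 0.291, -0.003]
ft_force: [0.0, 0.4, -0.7]
grip_width: 0.535
grip_force: 25.0
```

```bash
python3 -c "
from h import *
plan((.4923,-.236,.13,11.1),(.4923,-.236,.044,11.1))"
```

```text
10.95 [ 0.4879 -0.2438  0.194 ] x [ 0.983  0.184 -0.002] z [-0.002 -0.002 -1.   ] q [ 0.69  0.14 -0.3   1.76  0.05  1.25 -1.01] g 0.535 25.0 f [ 0.   0.4 -0.7]
yaw 10.6
turn -0.06 tx 0.10 ty -0.11 tz 1.07
turn 0.00 tx 0.00 ty 0.00 tz 1.43
```

Emit:
{"api": "send_rows", "payload": {
  "steps": [
    {"tx": 0.1,"ty": -0.11,"tz": 0.5,"turn": 0,"grip": 0},
    {"tx": 0,"ty": 0,"tz": 0.55,"turn": 0,"grip": 0},
    {"tx": 0,"ty": 0,"tz": 0,"turn": 0,"grip": 0},
    {"tx": 0,"ty": 0,"tz": 0,"turn": 0,"grip": 0}
  ]
}}

```text
time: 11.45
position: [0.4959, -0.2307, 0.1326]
tool_rot: [3.126, 0.305, 0.002]
ft_force: [-0.4, 0.6, 0.0]
grip_width: 0.54
grip_force: 25.0
```

```bash
python3 -c "
from h import *
plan((.4923,-.236,.044,11.1))
snap('scene','s2');snap('top','t2');tins('t2')
a=cv2.imread('pics/t2.png')[145:260,240:370];b=cv2.imread('pics/s2.png')[125:240,135:265]
cv2.imwrite('pics/c2.png',cv2.resize(np.hstack([a,b]),None,fx=3,fy=3,interpolation=2))"
```

```text
11.45 [ 0.4959 -0.2307  0.1326] x [0.981 0.193 0.001] z [ 0.001 -0.    -1.   ] q [ 0.67  0.2  -0.31  1.83  0.07  1.13 -1.04] g 0.54 25.0 f [-0.4  0.6  0. ]
yaw 11.2
turn 0.01 tx -0.08 ty 0.08 tz 1.48
193 [0.5649 0.3187] yaw 12.0
194 [0.5217 0.1224] yaw 21.2
121 [0.5003 0.2063] yaw 89.3
194 [0.4812 0.2959] yaw 8.8
```

View pics/c2.png

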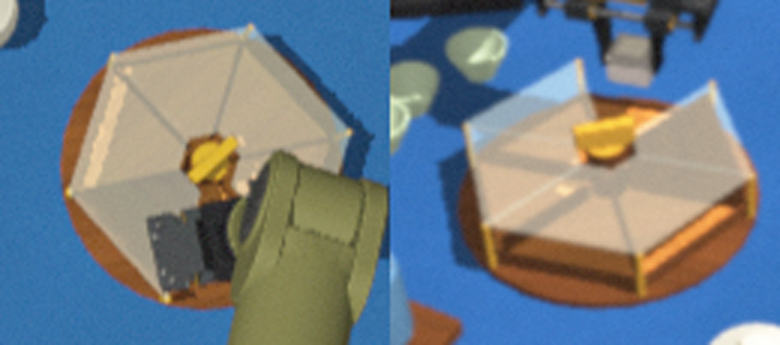

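The tin is held above the window, aligned. I'll correct and lower it.

Emit:
{"api": "send_rows", "payload": {
  "steps": [
    {"tx": -0.08,"ty": 0.08,"tz": 0,"turn": 0,"grip": 0},
    {"tx": 0,"ty": 0,"tz": 0.4,"turn": 0,"grip": 0},
    {"tx": 0,"ty": 0,"tz": 0.4,"turn": 0,"grip": 0},
    {"tx": 0,"ty": 0,"tz": 0.3,"turn": 0,"grip": 0},
    {"tx": 0,"ty": 0,"tz": 0.2,"turn": 0,"grip": 0},
    {"tx": 0,"ty": 0,"tz": 0.1,"turn": 0,"grip": 0},
    {"tx": 0,"ty": 0,"tz": 0,"turn": 0,"grip": 0},
    {"tx": 0,"ty": 0,"tz": 0,"turn": 0,"grip": 0}
  ]
}}

```text
time: 12.55
position: [0.4918, -0.2367, 0.048]
tool_rot: [3.126, 0.304, 0.001]
ft_force: [-1.0, 0.4, -0.4]
grip_width: 0.534
grip_force: 25.0
```

```bash
python3 -c "
from h import *
plan((.4923,-.236,.043,11.1))"
```

```text
12.55 [ 0.4918 -0.2367  0.048 ] x [0.981 0.193 0.001] z [ 0.001 -0.    -1.   ] q [ 0.67  0.29 -0.3   1.9   0.1   0.96 -1.06] g 0.534 25.0 f [-1.   0.4 -0.4]
yaw 11.1
turn 0.00 tx 0.01 ty -0.01 tz 0.08
```

Emit:
{"api": "send_rows", "payload": {
  "steps": [
    {"tx": 0.01,"ty": -0.01,"tz": 0.09,"turn": 0,"grip": 0},
    {"tx": 0,"ty": 0,"tz": 0,"turn": 0,"grip": 0},
    {"tx": 0,"ty": 0,"tz": 0,"turn": 0,"grip": 0.63},
    {"tx": 0,"ty": 0,"tz": 0,"turn": 0,"grip": 0.63},
    {"tx": 0,"ty": 0,"tz": -0.3,"turn": 0,"grip": 0.63},
    {"tx": 0,"ty": 0,"tz": -0.6,"turn": 0,"grip": 0.63},
    {"tx": 0,"ty": 0,"tz": -0.9,"turn": 0,"grip": 0.63},
    {"tx": 0,"ty": 0,"tz": -0.8,"turn": 0,"grip": 0.63},
    {"tx": 0,"ty": 0,"tz": 0,"turn": -1,"grip": 0.63},
    {"tx": 0,"ty": 0,"tz": 0,"turn": -1,"grip": 0.63},
    {"tx": 0,"ty": 0,"tz": 0,"turn": -1,"grip": 0.63},
    {"tx": 0,"ty": 0,"tz": 0,"turn": -1,"grip": 0.63}
  ]
}}

```text
time: 14.05
position: [0.492, -0.2358, 0.1992]
tool_rot: [2.918, 1.161, 0.001]
ft_force: [-0.3, -0.5, 0.3]
grip_width: 0.628
grip_force: 0.0
```

Emit:
{"api": "send_rows", "payload": {
  "steps": [
    {"tx": 0,"ty": 0,"tz": 0,"turn": -1,"grip": 0.63},
    {"tx": 0,"ty": 0,"tz": 0,"turn": -1,"grip": 0.63},
    {"tx": 0,"ty": 0,"tz": 0,"turn": -1,"grip": 0.63},
    {"tx": 0,"ty": 0,"tz": 0,"turn": -1,"grip": 0.63},
    {"tx": 0,"ty": 0,"tz": 0,"turn": -1,"grip": 0.63},
    {"tx": 0,"ty": 0,"tz": 0,"turn": -1,"grip": 0.63},
    {"tx": 0,"ty": 0,"tz": 0,"turn": -1,"grip": 0.63},
    {"tx": 0,"ty": 0,"tz": 0,"turn": -1,"grip": 0.63},
    {"tx": 0,"ty": 0,"tz": 0,"turn": -1,"grip": 0.63},
    {"tx": 0,"ty": 0,"tz": 0,"turn": -1,"grip": 0.63},
    {"tx": 0,"ty": 0,"tz": 0,"turn": -1,"grip": 0.63},
    {"tx": 0,"ty": 0,"tz": 0,"turn": 0,"grip": 0.63}
  ]
}}

```text
time: 15.55
position: [0.492, -0.2358, 0.199]
tool_rot: [1.302, 2.858, -0.0]
ft_force: [-0.8, 0.0, 0.9]
grip_width: 0.634
grip_force: 0.0
```

```bash
python3 -c "
from h import *
plan((.582,-.2175,.097,131.1))
snap('scene','s3');snap('top','t3');tins('t3')
a=cv2.imread('pics/t3.png')[145:260,240:370];b=cv2.imread('pics/s3.png')[125:240,135:265]
cv2.imwrite('pics/c3.png',cv2.resize(np.hstack([a,b]),None,fx=3,fy=3,interpolation=2))"
```

```text
15.55 [ 0.492  -0.2358  0.199 ] x [-0.657  0.754 -0.001] z [ 0.001 -0.    -1.   ] q [ 0.82  0.15 -0.46  1.75  0.07  1.26  1.06] g 0.634 0.0 f [-0.8  0.   0.9]
yaw 131.0
turn -0.01 tx -0.76 ty 1.33 tz 1.70
193 [0.5649 0.3187] yaw 12.0
194 [0.5217 0.1224] yaw 21.2
120 [0.5004 0.2064] yaw 89.3
192 [0.4812 0.2961] yaw 8.8
```

View pics/c3.png

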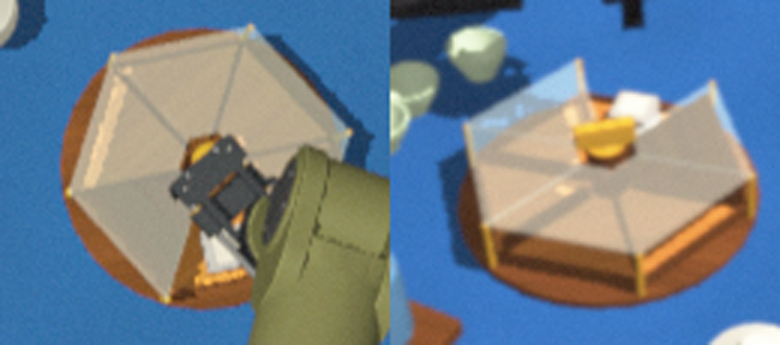

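Tin 1 sits flat in its compartment. Next is the knob.

Emit:
{"api": "send_rows", "payload": {
  "steps": [
    {"tx": -0.38,"ty": 0.66,"tz": 0,"turn": 0,"grip": 0.4},
    {"tx": -0.38,"ty": 0.67,"tz": 0,"turn": 0,"grip": 0.4},
    {"tx": 0,"ty": 0,"tz": 0,"turn": 0,"grip": 0.4},
    {"tx": 0,"ty": 0,"tz": 0.7,"turn": 0,"grip": 0.4},
    {"tx": 0,"ty": 0,"tz": 0.3,"turn": 0,"grip": 0.4},
    {"tx": 0,"ty": 0,"tz": 0,"turn": 0,"grip": 0.4},
    {"tx": 0,"ty": 0,"tz": 0,"turn": 0,"grip": 0.4}
  ]
}}

```text
time: 16.52
position: [0.5825, -0.2182, 0.1396]
tool_rot: [1.3, 2.858, -0.0]
ft_force: [-0.0, -0.4, 0.7]
grip_width: 0.4
grip_force: 0.0
```

```bash
python3 -c "
from h import *
plan((.582,-.2175,.097,131.1))"
```

```text
16.52 [ 0.5825 -0.2182  0.1396] x [-0.657  0.754 -0.002] z [ 0.002 -0.001 -1.   ] q [ 0.7   0.36 -0.48  1.63  0.18  1.19  0.9 ] g 0.4 0.0 f [-0.  -0.4  0.7]
yaw 131.1
turn -0.00 tx 0.01 ty 0.00 tz 0.71
```

Settling time matters, so I'll descend, close, turn by 7.5 units and settle.

Emit:
{"api": "send_rows", "payload": {
  "steps": [
    {"tx": 0.01,"ty": 0,"tz": 0.4,"turn": 0,"grip": 0.4},
    {"tx": 0,"ty": 0,"tz": 0.31,"turn": 0,"grip": 0.4},
    {"tx": 0,"ty": 0,"tz": 0,"turn": 0,"grip": 0},
    {"tx": 0,"ty": 0,"tz": 0,"turn": 0,"grip": 0},
    {"tx": 0,"ty": 0,"tz": 0,"turn": 0,"grip": 0},
    {"tx": 0,"ty": 0,"tz": 0,"turn": 0,"grip": 0},
    {"tx": 0,"ty": 0,"tz": 0,"turn": 0,"grip": 0}
  ],
  "newtons": 25
}}

```text
time: 17.4
position: [0.5823, -0.2175, 0.0966]
tool_rot: [1.299, 2.858, -0.0]
ft_force: [0.1, 0.6, 4.1]
grip_width: 0.158
grip_force: 25.0
```

Emit:
{"api": "send_rows", "payload": {
  "steps": [
    {"tx": 0,"ty": 0,"tz": 0,"turn": 0.75,"grip": 0},
    {"tx": 0,"ty": 0,"tz": 0,"turn": 0.75,"grip": 0},
    {"tx": 0,"ty": 0,"tz": 0,"turn": 0.75,"grip": 0},
    {"tx": 0,"ty": 0,"tz": 0,"turn": 0.75,"grip": 0},
    {"tx": 0,"ty": 0,"tz": 0,"turn": 0.75,"grip": 0},
    {"tx": 0,"ty": 0,"tz": 0,"turn": 0.75,"grip": 0},
    {"tx": 0,"ty": 0,"tz": 0,"turn": 0.75,"grip": 0},
    {"tx": 0,"ty": 0,"tz": 0,"turn": 0.75,"grip": 0},
    {"tx": 0,"ty": 0,"tz": 0,"turn": 0.75,"grip": 0},
    {"tx": 0,"ty": 0,"tz": 0,"turn": 0.75,"grip": 0},
    {"tx": 0,"ty": 0,"tz": 0,"turn": 0,"grip": 0},
    {"tx": 0,"ty": 0,"tz": 0,"turn": 0,"grip": 0}
  ]
}}

```text
time: 18.9
position: [0.5824, -0.2175, 0.0966]
tool_rot: [2.553, 1.829, 0.002]
ft_force: [-0.2, -0.8, 5.2]
grip_width: 0.158
grip_force: 25.0
```

```bash
python3 -c "
from h import *
plan((.582,-.2175,.097,71.1),(.582,-.2175,.2,11),(.5217,.1224,.1,11))"
```

```text
18.9 [ 0.5824 -0.2175  0.0966] x [ 0.322  0.947 -0.   ] z [ 0.002 -0.001 -1.   ] q [ 0.56  0.38 -0.3   1.68  0.12  1.1  -0.1 ] g 0.158 25.0 f [-0.2 -0.8  5.2]
yaw 71.2
turn 0.02 tx -0.00 ty -0.01 tz -0.01
turn 7.51 tx 0.00 ty 0.00 tz -1.72
turn 0.00 tx 0.09 ty -5.75 tz 1.67
```

Emit:
{"api": "send_rows", "payload": {
  "steps": [
    {"tx": 0,"ty": 0,"tz": 0,"turn": 0,"grip": 0.4},
    {"tx": 0,"ty": 0,"tz": 0,"turn": 0,"grip": 0.4},
    {"tx": 0,"ty": 0,"tz": 0,"turn": 0,"grip": 0.4},
    {"tx": 0,"ty": 0,"tz": -0.9,"turn": 0,"grip": 0.4},
    {"tx": 0,"ty": 0,"tz": -0.8,"turn": 0.8,"grip": 0.7},
    {"tx": 0,"ty": 0,"tz": 0,"turn": 0.95,"grip": 0.7},
    {"tx": 0,"ty": 0,"tz": 0,"turn": 0.95,"grip": 0.7},
    {"tx": 0,"ty": 0,"tz": 0,"turn": 0.95,"grip": 0.7},
    {"tx": 0,"ty": 0,"tz": 0,"turn": 0.95,"grip": 0.7},
    {"tx": 0,"ty": 0,"tz": 0,"turn": 0.95,"grip": 0.7},
    {"tx": 0,"ty": 0,"tz": 0,"turn": 0.95,"grip": 0.7}
  ]
}}

```text
time: 20.27
position: [0.5813, -0.2172, 0.1972]
tool_rot: [-3.099, -0.515, 0.001]
ft_force: [-0.4, -0.7, 0.2]
grip_width: 0.7
grip_force: 0.0
```

Emit:
{"api": "send_rows", "payload": {
  "steps": [
    {"tx": 0.11,"ty": -0.71,"tz": 0,"turn": 0,"grip": 0.7},
    {"tx": 0.11,"ty": -0.71,"tz": 0,"turn": 0,"grip": 0.7},
    {"tx": 0.11,"ty": -0.71,"tz": 0,"turn": 0,"grip": 0.7},
    {"tx": 0.11,"ty": -0.71,"tz": 0,"turn": 0,"grip": 0.7},
    {"tx": 0.11,"ty": -0.71,"tz": 0,"turn": 0,"grip": 0.7},
    {"tx": 0.11,"ty": -0.71,"tz": 0,"turn": 0,"grip": 0.7},
    {"tx": 0.11,"ty": -0.71,"tz": 0,"turn": 0,"grip": 0.7},
    {"tx": 0.11,"ty": -0.71,"tz": 0,"turn": 0,"grip": 0.7},
    {"tx": 0,"ty": 0,"tz": 1,"turn": 0,"grip": 0.7},
    {"tx": 0,"ty": 0,"tz": 0.7,"turn": 0,"grip": 0.7},
    {"tx": 0,"ty": 0,"tz": 0,"turn": 0,"grip": 0.7},
    {"tx": 0,"ty": 0,"tz": 0,"turn": 0,"grip": 0.7}
  ]
}}

```text
time: 21.78
position: [0.5209, 0.1223, 0.0971]
tool_rot: [-3.098, -0.522, -0.003]
ft_force: [-0.3, 0.8, 1.0]
grip_width: 0.705
grip_force: 0.0
```

```bash
python3 -c "
from h import *
snap('scene','s4');snap('top','t4');tins('t4')
plan((.5217,.1224,.028,20))
a=cv2.imread('pics/t4.png')[145:260,110:370];b=cv2.imread('pics/s4.png')[125:260,135:395]
cv2.imwrite('pics/c4.png',cv2.resize(np.vstack([a,b]),None,fx=2.2,fy=2.2,interpolation=2))"
```

```text
194 [0.565  0.3189] yaw 12.0
196 [0.4813 0.2958] yaw 8.8
21.88 [0.5216 0.1223 0.0978] x [0.945 0.327 0.004] z [ 0.004  0.001 -1.   ] q [ 0.11  0.22 -0.43  1.89  0.11  1.05 -1.6 ] g 0.699 0.0 f [-0.6 -0.4  0.5]
yaw 19.1
turn -0.11 tx 0.00 ty -0.00 tz 1.16
```

View pics/c4.png

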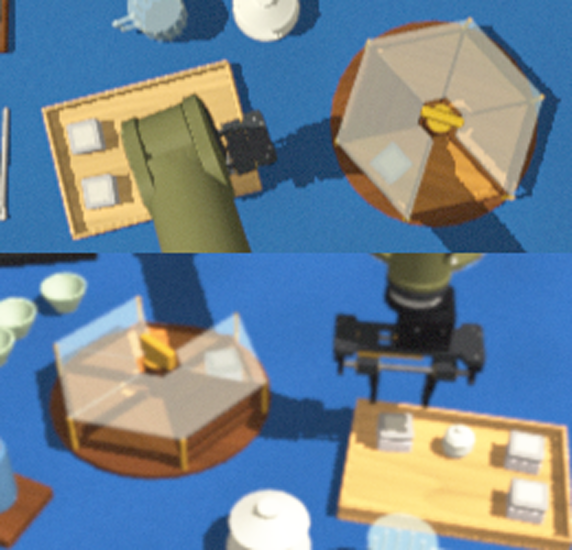

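Tin 1 has rotated in under the cover, the next compartment is open, and the gripper is above the second tin. I'll grasp it.

Emit:
{"api": "send_rows", "payload": {
  "steps": [
    {"tx": 0,"ty": 0,"tz": 0.56,"turn": -0.1,"grip": 0.7},
    {"tx": 0,"ty": 0,"tz": 0.4,"turn": 0,"grip": 0.7},
    {"tx": 0,"ty": 0,"tz": 0.2,"turn": 0,"grip": 0.7},
    {"tx": 0,"ty": 0,"tz": 0,"turn": 0,"grip": 0.7},
    {"tx": 0,"ty": 0,"tz": 0,"turn": 0,"grip": 0},
    {"tx": 0,"ty": 0,"tz": 0,"turn": 0,"grip": 0},
    {"tx": 0,"ty": 0,"tz": 0,"turn": 0,"grip": 0},
    {"tx": 0,"ty": 0,"tz": 0,"turn": 0,"grip": 0},
    {"tx": 0,"ty": 0,"tz": -0.5,"turn": 0,"grip": 0},
    {"tx": 0,"ty": 0,"tz": -0.8,"turn": 0,"grip": 0},
    {"tx": 0,"ty": 0,"tz": -0.8,"turn": 0,"grip": 0},
    {"tx": 0,"ty": 0,"tz": -0.7,"turn": 0,"grip": 0}
  ],
  "newtons": 25
}}

```text
time: 23.38
position: [0.5197, 0.1219, 0.1955]
tool_rot: [3.094, 0.543, 0.001]
ft_force: [0.5, 0.4, -1.0]
grip_width: 0.537
grip_force: 25.0
```

```bash
python3 -c "
from h import *
plan((.4923,-.236,.196,11.1),(.4923,-.236,.044,11.1))"
```

```text
23.38 [0.5197 0.1219 0.1955] x [0.94  0.341 0.   ] z [ 0. -0. -1.] q [ 0.13  0.12 -0.44  1.78  0.06  1.25 -1.55] g 0.537 25.0 f [ 0.5  0.4 -1. ]
yaw 19.9
turn 1.10 tx -1.60 ty 5.77 tz -0.01
turn 0.00 tx 0.00 ty 0.00 tz 2.53
```

Emit:
{"api": "send_rows", "payload": {
  "steps": [
    {"tx": 0,"ty": 0,"tz": 0,"turn": 0.55,"grip": 0},
    {"tx": 0,"ty": 0,"tz": 0,"turn": 0.55,"grip": 0},
    {"tx": -0.2,"ty": 0.72,"tz": 0,"turn": 0,"grip": 0},
    {"tx": -0.2,"ty": 0.72,"tz": 0,"turn": 0,"grip": 0},
    {"tx": -0.2,"ty": 0.72,"tz": 0,"turn": 0,"grip": 0},
    {"tx": -0.2,"ty": 0.72,"tz": 0,"turn": 0,"grip": 0},
    {"tx": -0.2,"ty": 0.72,"tz": 0,"turn": 0,"grip": 0},
    {"tx": -0.2,"ty": 0.72,"tz": 0,"turn": 0,"grip": 0},
    {"tx": -0.2,"ty": 0.72,"tz": 0,"turn": 0,"grip": 0},
    {"tx": -0.2,"ty": 0.73,"tz": 0,"turn": 0,"grip": 0},
    {"tx": 0,"ty": 0,"tz": 1,"turn": 0,"grip": 0},
    {"tx": 0,"ty": 0,"tz": 0,"turn": 0,"grip": 0}
  ]
}}

```text
time: 24.88
position: [0.4884, -0.2349, 0.1294]
tool_rot: [-3.121, -0.302, 0.014]
ft_force: [-0.1, 2.1, -0.1]
grip_width: 0.541
grip_force: 25.0
```

Emit:
{"api": "send_rows", "payload": {
  "steps": [
    {"tx": 0,"ty": 0,"tz": 0,"turn": 0,"grip": 0},
    {"tx": 0,"ty": 0,"tz": 0,"turn": 0,"grip": 0}
  ]
}}

```text
time: 25.12
position: [0.4941, -0.2361, 0.1363]
tool_rot: [3.125, 0.306, 0.005]
ft_force: [-0.1, -0.4, -0.2]
grip_width: 0.537
grip_force: 25.0
```

```bash
python3 -c "
from h import *
plan((.4923,-.236,.043,11.1))"
```

```text
25.12 [ 0.4941 -0.2361  0.1363] x [0.981 0.194 0.003] z [ 0.004 -0.002 -1.   ] q [ 0.51  0.18 -0.12  1.83  0.02  1.13 -1.  ] g 0.537 25.0 f [-0.1 -0.4 -0.2]
yaw 11.2
turn 0.01 tx -0.03 ty -0.01 tz 1.56
```

Emit:
{"api": "send_rows", "payload": {
  "steps": [
    {"tx": -0.03,"ty": 0,"tz": 0.4,"turn": 0,"grip": 0},
    {"tx": 0,"ty": 0,"tz": 0.4,"turn": 0,"grip": 0},
    {"tx": 0,"ty": 0,"tz": 0.3,"turn": 0,"grip": 0},
    {"tx": 0,"ty": 0,"tz": 0.2,"turn": 0,"grip": 0},
    {"tx": 0,"ty": 0,"tz": 0.1,"turn": 0,"grip": 0},
    {"tx": 0,"ty": 0,"tz": 0.05,"turn": 0,"grip": 0},
    {"tx": 0,"ty": 0,"tz": 0,"turn": 0,"grip": 0},
    {"tx": 0,"ty": 0,"tz": 0,"turn": 0,"grip": 0}
  ]
}}

```text
time: 26.12
position: [0.491, -0.2368, 0.0474]
tool_rot: [3.126, 0.304, 0.001]
ft_force: [-0.4, -0.1, -0.3]
grip_width: 0.539
grip_force: 25.0
```

```bash
python3 -c "
from h import *
plan((.4923,-.236,.0425,11.1))"
```

```text
26.12 [ 0.491  -0.2368  0.0474] x [0.981 0.193 0.001] z [ 0.001 -0.    -1.   ] q [ 0.51  0.28 -0.12  1.91  0.04  0.95 -1.01] g 0.539 25.0 f [-0.4 -0.1 -0.3]
yaw 11.1
turn 0.00 tx 0.02 ty -0.01 tz 0.08
```

Emit:
{"api": "send_rows", "payload": {
  "steps": [
    {"tx": 0.02,"ty": -0.01,"tz": 0.09,"turn": 0,"grip": 0},
    {"tx": 0,"ty": 0,"tz": 0,"turn": 0,"grip": 0},
    {"tx": 0,"ty": 0,"tz": 0,"turn": 0,"grip": 0.63},
    {"tx": 0,"ty": 0,"tz": 0,"turn": 0,"grip": 0.63},
    {"tx": 0,"ty": 0,"tz": -0.3,"turn": 0,"grip": 0.63},
    {"tx": 0,"ty": 0,"tz": -0.6,"turn": 0,"grip": 0.63},
    {"tx": 0,"ty": 0,"tz": -0.9,"turn": 0,"grip": 0.63},
    {"tx": 0,"ty": 0,"tz": -0.8,"turn": 0,"grip": 0.63},
    {"tx": 0,"ty": 0,"tz": 0,"turn": -0.9,"grip": 0.4},
    {"tx": 0,"ty": 0,"tz": 0,"turn": -0.9,"grip": 0.4},
    {"tx": 0,"ty": 0,"tz": 0,"turn": -0.9,"grip": 0.4},
    {"tx": 0,"ty": 0,"tz": 0,"turn": -0.9,"grip": 0.4}
  ]
}}

```text
time: 27.62
position: [0.4919, -0.2358, 0.1992]
tool_rot: [2.949, 1.078, 0.002]
ft_force: [0.1, -0.2, 0.6]
grip_width: 0.405
grip_force: 0.0
```

Emit:
{"api": "send_rows", "payload": {
  "steps": [
    {"tx": 0,"ty": 0,"tz": 0,"turn": -1,"grip": 0.4},
    {"tx": 0,"ty": 0,"tz": 0,"turn": -1,"grip": 0.4},
    {"tx": 0,"ty": 0,"tz": 0,"turn": -1,"grip": 0.4},
    {"tx": 0,"ty": 0,"tz": 0,"turn": -0.9,"grip": 0.4},
    {"tx": 0.39,"ty": 0.66,"tz": 0,"turn": 0,"grip": 0.4},
    {"tx": 0.39,"ty": 0.66,"tz": 0,"turn": 0,"grip": 0.4},
    {"tx": 0,"ty": 0,"tz": 0,"turn": 0,"grip": 0.4},
    {"tx": 0,"ty": 0,"tz": 0.7,"turn": 0,"grip": 0.4},
    {"tx": 0,"ty": 0,"tz": 0.3,"turn": 0,"grip": 0.4},
    {"tx": 0,"ty": 0,"tz": 0,"turn": 0,"grip": 0.4},
    {"tx": 0,"ty": 0,"tz": 0,"turn": 0,"grip": 0.4}
  ]
}}

```text
time: 29.0
position: [0.5824, -0.2176, 0.1392]
tool_rot: [2.555, 1.825, 0.002]
ft_force: [-0.5, 0.8, 0.5]
grip_width: 0.402
grip_force: 0.0
```

```bash
python3 -c "
from h import *
plan((.582,-.2175,.097,71.1))
snap('scene','s5');snap('top','t5');tins('t5')
a=cv2.imread('pics/t5.png')[145:260,110:370];b=cv2.imread('pics/s5.png')[125:260,135:395]
cv2.imwrite('pics/c5.png',cv2.resize(np.vstack([a,b]),None,fx=2.2,fy=2.2,interpolation=2))"
```

```text
29.0 [ 0.5824 -0.2176  0.1392] x [ 0.324  0.946 -0.   ] z [ 0.002 -0.001 -1.   ] q [ 0.49  0.33 -0.21  1.64  0.08  1.17 -0.07] g 0.402 0.0 f [-0.5  0.8  0.5]
yaw 71.1
turn -0.00 tx -0.00 ty -0.01 tz 0.70
193 [0.5649 0.3187] yaw 12.0
122 [0.5004 0.2061] yaw 89.3
194 [0.481  0.2958] yaw 8.8
```

View pics/c5.png

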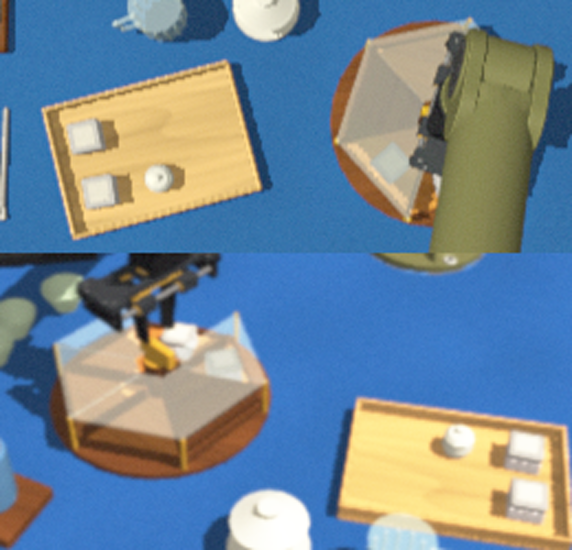

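Tin 2 is in. The gripper is over the bar, so I'll turn by another 60°.

Emit:
{"api": "send_rows", "payload": {
  "steps": [
    {"tx": 0,"ty": -0.01,"tz": 0.4,"turn": 0,"grip": 0.4},
    {"tx": 0,"ty": 0,"tz": 0.3,"turn": 0,"grip": 0.4},
    {"tx": 0,"ty": 0,"tz": 0,"turn": 0,"grip": 0},
    {"tx": 0,"ty": 0,"tz": 0,"turn": 0,"grip": 0},
    {"tx": 0,"ty": 0,"tz": 0,"turn": 0,"grip": 0},
    {"tx": 0,"ty": 0,"tz": 0,"turn": 0,"grip": 0},
    {"tx": 0,"ty": 0,"tz": 0,"turn": 0,"grip": 0}
  ],
  "newtons": 25
}}

```text
time: 29.98
position: [0.5825, -0.2173, 0.0964]
tool_rot: [2.554, 1.826, 0.003]
ft_force: [4.4, -1.1, -0.5]
grip_width: 0.162
grip_force: 25.0
```

Emit:
{"api": "send_rows", "payload": {
  "steps": [
    {"tx": 0,"ty": 0,"tz": 0,"turn": 0.75,"grip": 0},
    {"tx": 0,"ty": 0,"tz": 0,"turn": 0.75,"grip": 0},
    {"tx": 0,"ty": 0,"tz": 0,"turn": 0.75,"grip": 0},
    {"tx": 0,"ty": 0,"tz": 0,"turn": 0.75,"grip": 0},
    {"tx": 0,"ty": 0,"tz": 0,"turn": 0.75,"grip": 0},
    {"tx": 0,"ty": 0,"tz": 0,"turn": 0.75,"grip": 0},
    {"tx": 0,"ty": 0,"tz": 0,"turn": 0.75,"grip": 0},
    {"tx": 0,"ty": 0,"tz": 0,"turn": 0.75,"grip": 0},
    {"tx": 0,"ty": 0,"tz": 0,"turn": 0.75,"grip": 0},
    {"tx": 0,"ty": 0,"tz": 0,"turn": 0.75,"grip": 0},
    {"tx": 0,"ty": 0,"tz": 0,"turn": 0,"grip": 0},
    {"tx": 0,"ty": 0,"tz": 0,"turn": 0,"grip": 0}
  ]
}}

```text
time: 31.48
position: [0.5827, -0.2174, 0.0964]
tool_rot: [3.125, 0.304, 0.005]
ft_force: [5.6, -1.6, -1.0]
grip_width: 0.16
grip_force: 25.0
```

```bash
python3 -c "
from h import *
plan((.582,-.2175,.2,11.1),(.5649,.3187,.1,12),(.481,.2958,.1,10))"
```

```text
31.48 [ 0.5827 -0.2174  0.0964] x [0.981 0.193 0.003] z [ 0.003 -0.001 -1.   ] q [ 0.35  0.36 -0.05  1.69  0.02  1.09 -1.08] g 0.16 25.0 f [ 5.6 -1.6 -1. ]
yaw 11.1
turn -0.00 tx -0.01 ty -0.00 tz -1.73
turn -0.11 tx 1.58 ty -8.80 tz 1.67
turn 0.25 tx -1.44 ty 0.13 tz -0.00
```

Emit:
{"api": "send_rows", "payload": {
  "steps": [
    {"tx": 0,"ty": 0,"tz": 0,"turn": 0,"grip": 0.4},
    {"tx": 0,"ty": 0,"tz": 0,"turn": 0,"grip": 0.4},
    {"tx": 0,"ty": 0,"tz": 0,"turn": 0,"grip": 0.4},
    {"tx": 0,"ty": 0,"tz": -0.9,"turn": 0,"grip": 0.4},
    {"tx": 0,"ty": 0,"tz": -0.8,"turn": -0.1,"grip": 0.7},
    {"tx": 0,"ty": 0,"tz": 0,"turn": 0,"grip": 0.7},
    {"tx": 0,"ty": 0,"tz": 0,"turn": 0,"grip": 0.7}
  ]
}}

```text
time: 32.35
position: [0.5807, -0.2167, 0.197]
tool_rot: [-3.124, -0.326, 0.002]
ft_force: [-0.6, 0.0, 0.2]
grip_width: 0.649
grip_force: 0.0
```

Emit:
{"api": "send_rows", "payload": {
  "steps": [
    {"tx": 0.15,"ty": -0.8,"tz": 0,"turn": 0,"grip": 0.7},
    {"tx": 0.15,"ty": -0.8,"tz": 0,"turn": 0,"grip": 0.7},
    {"tx": 0.15,"ty": -0.8,"tz": 0,"turn": 0,"grip": 0.7},
    {"tx": 0.15,"ty": -0.8,"tz": 0,"turn": 0,"grip": 0.7},
    {"tx": 0.15,"ty": -0.8,"tz": 0,"turn": 0,"grip": 0.7},
    {"tx": 0.15,"ty": -0.8,"tz": 0,"turn": 0,"grip": 0.7},
    {"tx": 0.14,"ty": -0.8,"tz": 0,"turn": 0,"grip": 0.7},
    {"tx": 0.14,"ty": -0.8,"tz": 0,"turn": 0,"grip": 0.7},
    {"tx": 0.14,"ty": -0.8,"tz": 0,"turn": 0,"grip": 0.7},
    {"tx": 0.14,"ty": -0.8,"tz": 0,"turn": 0,"grip": 0.7},
    {"tx": 0.13,"ty": -0.8,"tz": 0,"turn": 0,"grip": 0.7},
    {"tx": 0,"ty": 0,"tz": 0.8,"turn": 0,"grip": 0.7}
  ]
}}

```text
time: 33.85
position: [0.5645, 0.327, 0.1508]
tool_rot: [-3.117, -0.338, -0.006]
ft_force: [0.8, -0.6, -0.6]
grip_width: 0.697
grip_force: 0.0
```

Emit:
{"api": "send_rows", "payload": {
  "steps": [
    {"tx": 0,"ty": 0,"tz": 0.4,"turn": 0,"grip": 0.7},
    {"tx": 0,"ty": 0,"tz": 0,"turn": 0,"grip": 0.7},
    {"tx": 0,"ty": 0,"tz": 0,"turn": 0,"grip": 0.7}
  ]
}}

```text
time: 34.22
position: [0.5657, 0.3194, 0.1257]
tool_rot: [-3.125, -0.326, 0.0]
ft_force: [0.1, 0.5, 0.1]
grip_width: 0.699
grip_force: 0.0
```

```bash
python3 -c "
from h import *
snap('scene','s6');snap('top','t6');tins('t6')
plan((.5649,.3187,.028,12))
a=cv2.imread('pics/t6.png')[145:260,110:370];b=cv2.imread('pics/s6.png')[125:260,135:395]
cv2.imwrite('pics/c6.png',cv2.resize(np.vstack([a,b]),None,fx=2.2,fy=2.2,interpolation=2))"
```

```text
124 [0.5004 0.2059] yaw 89.3
171 [0.483  0.2938] yaw 10.6
34.33 [0.5663 0.3198 0.1269] x [0.979 0.206 0.002] z [ 0.002  0.001 -1.   ] q [-0.28  0.41 -0.35  1.57  0.15  1.18 -2.02] g 0.705 0.0 f [ 0.  -0.1  0.2]
yaw 11.9
turn -0.01 tx -0.03 ty 0.01 tz 1.65
```

View pics/c6.png

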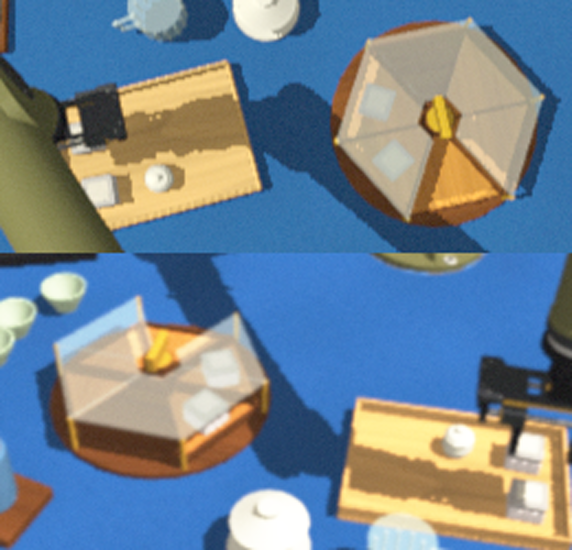

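Two tins sit in the caddy and compartment 3 is open. The finger clears the basket wall by only about 1 mm at this opening, so I'll narrow it to 0.64 and descend.

Emit:
{"api": "send_rows", "payload": {
  "steps": [
    {"tx": -0.03,"ty": 0.02,"tz": 0.5,"turn": 0,"grip": 0.64},
    {"tx": 0,"ty": 0,"tz": 0.5,"turn": 0,"grip": 0.64},
    {"tx": 0,"ty": 0,"tz": 0,"turn": 0,"grip": 0.64},
    {"tx": 0,"ty": 0,"tz": 0,"turn": 0,"grip": 0.64}
  ]
}}

```text
time: 34.83
position: [0.5651, 0.3185, 0.0674]
tool_rot: [-3.124, -0.326, -0.004]
ft_force: [0.1, 0.2, 1.0]
grip_width: 0.639
grip_force: 0.0
```

```bash
python3 -c "
from h import *
plan((.5649,.3187,.028,12))"
```

```text
34.83 [0.5651 0.3185 0.0674] x [0.978 0.206 0.003] z [ 0.002  0.001 -1.   ] q [-0.29  0.47 -0.34  1.63  0.17  1.07 -2.04] g 0.639 0.0 f [0.1 0.2 1. ]
yaw 11.9
turn -0.01 tx -0.00 ty -0.00 tz 0.66
```

Emit:
{"api": "send_rows", "payload": {
  "steps": [
    {"tx": 0,"ty": 0,"tz": 0.3,"turn": 0,"grip": 0.64},
    {"tx": 0,"ty": 0,"tz": 0.2,"turn": 0,"grip": 0.64},
    {"tx": 0,"ty": 0,"tz": 0.15,"turn": 0,"grip": 0.64},
    {"tx": 0,"ty": 0,"tz": 0,"turn": 0,"grip": 0.64},
    {"tx": 0,"ty": 0,"tz": 0,"turn": 0,"grip": 0},
    {"tx": 0,"ty": 0,"tz": 0,"turn": 0,"grip": 0},
    {"tx": 0,"ty": 0,"tz": 0,"turn": 0,"grip": 0},
    {"tx": 0,"ty": 0,"tz": 0,"turn": 0,"grip": 0},
    {"tx": 0,"ty": 0,"tz": -0.5,"turn": 0,"grip": 0},
    {"tx": 0,"ty": 0,"tz": -0.8,"turn": 0,"grip": 0},
    {"tx": 0,"ty": 0,"tz": -0.8,"turn": 0,"grip": 0},
    {"tx": 0,"ty": 0,"tz": -0.7,"turn": 0,"grip": 0}
  ],
  "newtons": 25
}}

```text
time: 36.33
position: [0.5641, 0.3179, 0.1965]
tool_rot: [-3.124, -0.326, -0.001]
ft_force: [0.7, 0.9, -0.8]
grip_width: 0.537
grip_force: 25.0
```

```bash
python3 -c "
from h import *
plan((.4923,-.236,.196,11.1))"
```

```text
36.33 [0.5641 0.3179 0.1965] x [0.978 0.206 0.001] z [ 0.001  0.    -1.   ] q [-0.27  0.36 -0.36  1.5   0.13  1.3  -2.01] g 0.537 25.0 f [ 0.7  0.9 -0.8]
yaw 11.9
turn 0.10 tx -2.95 ty 8.83 tz 0.01
```

Emit:
{"api": "send_rows", "payload": {
  "steps": [
    {"tx": 0,"ty": 0,"tz": 0,"turn": 0.1,"grip": 0},
    {"tx": -0.3,"ty": 0.88,"tz": 0,"turn": 0,"grip": 0},
    {"tx": -0.3,"ty": 0.88,"tz": 0,"turn": 0,"grip": 0},
    {"tx": -0.3,"ty": 0.88,"tz": 0,"turn": 0,"grip": 0},
    {"tx": -0.3,"ty": 0.88,"tz": 0,"turn": 0,"grip": 0},
    {"tx": -0.3,"ty": 0.88,"tz": 0,"turn": 0,"grip": 0},
    {"tx": -0.3,"ty": 0.88,"tz": 0,"turn": 0,"grip": 0},
    {"tx": -0.3,"ty": 0.88,"tz": 0,"turn": 0,"grip": 0},
    {"tx": -0.3,"ty": 0.88,"tz": 0,"turn": 0,"grip": 0},
    {"tx": -0.3,"ty": 0.88,"tz": 0,"turn": 0,"grip": 0},
    {"tx": -0.25,"ty": 0.9,"tz": 0,"turn": 0,"grip": 0},
    {"tx": 0,"ty": 0,"tz": 0,"turn": 0,"grip": 0}
  ]
}}

```text
time: 37.83
position: [0.4897, -0.2412, 0.1931]
tool_rot: [3.127, 0.289, -0.005]
ft_force: [-0.2, 0.4, -0.8]
grip_width: 0.537
grip_force: 25.0
```

Emit:
{"api": "send_rows", "payload": {
  "steps": [
    {"tx": 0,"ty": 0,"tz": 0.5,"turn": 0,"grip": 0},
    {"tx": 0,"ty": 0,"tz": 0.5,"turn": 0,"grip": 0},
    {"tx": 0,"ty": 0,"tz": 0,"turn": 0,"grip": 0},
    {"tx": 0,"ty": 0,"tz": 0,"turn": 0,"grip": 0}
  ]
}}

```text
time: 38.33
position: [0.4928, -0.235, 0.1351]
tool_rot: [3.127, 0.305, 0.001]
ft_force: [-0.5, -0.4, -0.4]
grip_width: 0.538
grip_force: 25.0
```

```bash
python3 -c "
from h import *
plan((.4923,-.236,.043,11.1))"
```

```text
38.33 [ 0.4928 -0.235   0.1351] x [0.981 0.193 0.   ] z [ 0. -0. -1.] q [ 0.38  0.18  0.02  1.84 -0.    1.13 -0.98] g 0.538 25.0 f [-0.5 -0.4 -0.4]
yaw 11.2
turn 0.01 tx -0.01 ty 0.01 tz 1.54
```

Emit:
{"api": "send_rows", "payload": {
  "steps": [
    {"tx": -0.01,"ty": 0.01,"tz": 0.4,"turn": 0,"grip": 0},
    {"tx": 0,"ty": 0,"tz": 0.4,"turn": 0,"grip": 0},
    {"tx": 0,"ty": 0,"tz": 0.3,"turn": 0,"grip": 0},
    {"tx": 0,"ty": 0,"tz": 0.2,"turn": 0,"grip": 0},
    {"tx": 0,"ty": 0,"tz": 0.1,"turn": 0,"grip": 0},
    {"tx": 0,"ty": 0,"tz": 0.05,"turn": 0,"grip": 0},
    {"tx": 0,"ty": 0,"tz": 0,"turn": 0,"grip": 0},
    {"tx": 0,"ty": 0,"tz": 0,"turn": 0,"grip": 0}
  ]
}}

```text
time: 39.33
position: [0.4923, -0.2364, 0.048]
tool_rot: [3.126, 0.304, 0.001]
ft_force: [0.1, 0.0, 0.3]
grip_width: 0.541
grip_force: 25.0
```

```bash
python3 -c "
from h import *
plan((.4923,-.236,.0425,11.1))"
```

```text
39.33 [ 0.4923 -0.2364  0.048 ] x [0.981 0.193 0.001] z [ 0.001 -0.    -1.   ] q [ 0.38  0.27  0.02  1.91 -0.01  0.95 -0.97] g 0.541 25.0 f [0.1 0.  0.3]
yaw 11.1
turn 0.00 tx 0.00 ty -0.01 tz 0.09
```

Emit:
{"api": "send_rows", "payload": {
  "steps": [
    {"tx": 0,"ty": -0.01,"tz": 0.1,"turn": 0,"grip": 0},
    {"tx": 0,"ty": 0,"tz": 0,"turn": 0,"grip": 0},
    {"tx": 0,"ty": 0,"tz": 0,"turn": 0,"grip": 0.63},
    {"tx": 0,"ty": 0,"tz": 0,"turn": 0,"grip": 0.63},
    {"tx": 0,"ty": 0,"tz": -0.3,"turn": 0,"grip": 0.63},
    {"tx": 0,"ty": 0,"tz": -0.6,"turn": 0,"grip": 0.63},
    {"tx": 0,"ty": 0,"tz": -0.9,"turn": 0,"grip": 0.63},
    {"tx": 0,"ty": 0,"tz": -0.8,"turn": 0,"grip": 0.63},
    {"tx": 0,"ty": 0,"tz": 0,"turn": 0,"grip": 0.4},
    {"tx": 0.76,"ty": 0,"tz": 0,"turn": 0,"grip": 0.4},
    {"tx": 0.76,"ty": 0,"tz": 0,"turn": 0,"grip": 0.4},
    {"tx": 0,"ty": 0,"tz": 0,"turn": 0,"grip": 0.4}
  ]
}}

```text
time: 40.83
position: [0.5836, -0.2154, 0.1966]
tool_rot: [-3.125, -0.311, 0.0]
ft_force: [-0.5, 0.4, -1.0]
grip_width: 0.404
grip_force: 0.0
```

Emit:
{"api": "send_rows", "payload": {
  "steps": [
    {"tx": 0,"ty": 0,"tz": 0.6,"turn": 0,"grip": 0.4},
    {"tx": 0,"ty": 0,"tz": 0.4,"turn": 0,"grip": 0.4},
    {"tx": 0,"ty": 0,"tz": 0,"turn": 0,"grip": 0.4},
    {"tx": 0,"ty": 0,"tz": 0,"turn": 0,"grip": 0.4}
  ]
}}

```text
time: 41.32
position: [0.5814, -0.2186, 0.1388]
tool_rot: [3.126, 0.303, 0.002]
ft_force: [0.6, -0.2, 1.1]
grip_width: 0.395
grip_force: 0.0
```

```bash
python3 -c "
from h import *
plan((.582,-.2175,.097,11.1))
snap('scene','s7');snap('top','t7');tins('t7')
a=cv2.imread('pics/t7.png')[145:260,110:370];b=cv2.imread('pics/s7.png')[125:260,135:395]
cv2.imwrite('pics/c7.png',cv2.resize(np.vstack([a,b]),None,fx=2.2,fy=2.2,interpolation=2))"
```

```text
41.33 [ 0.5814 -0.2186  0.1388] x [0.981 0.192 0.001] z [ 0.001 -0.001 -1.   ] q [ 0.32  0.32 -0.01  1.65  0.    1.17 -1.06] g 0.395 0.0 f [ 0.6 -0.2  1.1]
yaw 11.1
turn -0.00 tx 0.01 ty -0.02 tz 0.70
122 [0.5004 0.2061] yaw 89.3
194 [0.481  0.2958] yaw 8.8
```

View pics/c7.png

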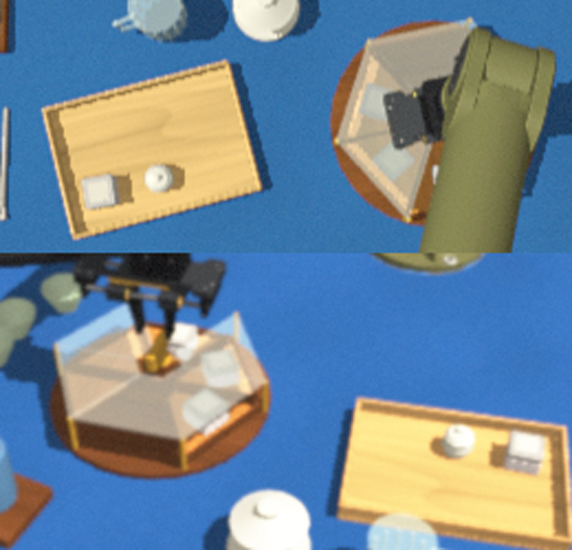

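Tin 3 is in. I'll turn the caddy to compartment 4.

Emit:
{"api": "send_rows", "payload": {
  "steps": [
    {"tx": 0.01,"ty": -0.02,"tz": 0.4,"turn": 0,"grip": 0.4},
    {"tx": 0,"ty": 0,"tz": 0.3,"turn": 0,"grip": 0.4},
    {"tx": 0,"ty": 0,"tz": 0,"turn": 0,"grip": 0},
    {"tx": 0,"ty": 0,"tz": 0,"turn": 0,"grip": 0},
    {"tx": 0,"ty": 0,"tz": 0,"turn": 0,"grip": 0},
    {"tx": 0,"ty": 0,"tz": 0,"turn": 0,"grip": 0},
    {"tx": 0,"ty": 0,"tz": 0,"turn": 0,"grip": 0}
  ],
  "newtons": 25
}}

```text
time: 42.3
position: [0.5823, -0.2175, 0.0964]
tool_rot: [3.125, 0.304, 0.002]
ft_force: [1.3, -2.6, 2.5]
grip_width: 0.159
grip_force: 25.0
```

Emit:
{"api": "send_rows", "payload": {
  "steps": [
    {"tx": 0,"ty": 0,"tz": 0,"turn": 0.75,"grip": 0},
    {"tx": 0,"ty": 0,"tz": 0,"turn": 0.75,"grip": 0},
    {"tx": 0,"ty": 0,"tz": 0,"turn": 0.75,"grip": 0},
    {"tx": 0,"ty": 0,"tz": 0,"turn": 0.75,"grip": 0},
    {"tx": 0,"ty": 0,"tz": 0,"turn": 0.75,"grip": 0},
    {"tx": 0,"ty": 0,"tz": 0,"turn": 0.75,"grip": 0},
    {"tx": 0,"ty": 0,"tz": 0,"turn": 0.75,"grip": 0},
    {"tx": 0,"ty": 0,"tz": 0,"turn": 0.75,"grip": 0},
    {"tx": 0,"ty": 0,"tz": 0,"turn": 0.75,"grip": 0},
    {"tx": 0,"ty": 0,"tz": 0,"turn": 0.75,"grip": 0},
    {"tx": 0,"ty": 0,"tz": 0,"turn": 0,"grip": 0},
    {"tx": 0,"ty": 0,"tz": 0,"turn": 0,"grip": 0}
  ]
}}

```text
time: 43.8
position: [0.5823, -0.2175, 0.0964]
tool_rot: [2.861, -1.298, 0.003]
ft_force: [1.1, -3.5, 4.3]
grip_width: 0.163
grip_force: 25.0
```

```bash
python3 -c "
from h import *
plan((.582,-.2175,.2,10),(.481,.2958,.1,10))"
```

```text
43.8 [ 0.5823 -0.2175  0.0964] x [ 0.659 -0.753  0.002] z [ 0.002 -0.001 -1.   ] q [ 0.19  0.36  0.16  1.69 -0.06  1.09 -2.06] g 0.163 25.0 f [ 1.1 -3.5  4.3]
yaw -48.8
turn -7.35 tx -0.01 ty -0.00 tz -1.73
turn 0.00 tx -0.17 ty -8.72 tz 1.67
```

Emit:
{"api": "send_rows", "payload": {
  "steps": [
    {"tx": 0,"ty": 0,"tz": 0,"turn": 0,"grip": 0.4},
    {"tx": 0,"ty": 0,"tz": 0,"turn": 0,"grip": 0.4},
    {"tx": 0,"ty": 0,"tz": 0,"turn": 0,"grip": 0.4},
    {"tx": 0,"ty": 0,"tz": -0.9,"turn": 0,"grip": 0.4},
    {"tx": 0,"ty": 0,"tz": -0.8,"turn": -0.9,"grip": 0.64},
    {"tx": 0,"ty": 0,"tz": 0,"turn": -0.9,"grip": 0.64},
    {"tx": 0,"ty": 0,"tz": 0,"turn": -0.9,"grip": 0.64},
    {"tx": 0,"ty": 0,"tz": 0,"turn": -0.9,"grip": 0.64},
    {"tx": 0,"ty": 0,"tz": 0,"turn": -0.9,"grip": 0.64},
    {"tx": 0,"ty": 0,"tz": 0,"turn": -0.95,"grip": 0.64},
    {"tx": 0,"ty": 0,"tz": 0,"turn": -0.95,"grip": 0.64},
    {"tx": 0,"ty": 0,"tz": 0,"turn": -0.95,"grip": 0.64}
  ]
}}

```text
time: 45.3
position: [0.5814, -0.2164, 0.1971]
tool_rot: [-3.129, -0.279, 0.001]
ft_force: [-0.5, -0.7, 0.3]
grip_width: 0.644
grip_force: 0.0
```

Emit:
{"api": "send_rows", "payload": {
  "steps": [
    {"tx": -0.02,"ty": -0.87,"tz": 0,"turn": 0,"grip": 0.64},
    {"tx": -0.02,"ty": -0.87,"tz": 0,"turn": 0,"grip": 0.64},
    {"tx": -0.02,"ty": -0.87,"tz": 0,"turn": 0,"grip": 0.64},
    {"tx": -0.02,"ty": -0.87,"tz": 0,"turn": 0,"grip": 0.64},
    {"tx": -0.02,"ty": -0.87,"tz": 0,"turn": 0,"grip": 0.64},
    {"tx": -0.02,"ty": -0.87,"tz": 0,"turn": 0,"grip": 0.64},
    {"tx": -0.02,"ty": -0.87,"tz": 0,"turn": 0,"grip": 0.64},
    {"tx": -0.02,"ty": -0.87,"tz": 0,"turn": 0,"grip": 0.64},
    {"tx": -0.02,"ty": -0.87,"tz": 0,"turn": 0,"grip": 0.64},
    {"tx": 0,"ty": -0.87,"tz": 0,"turn": 0,"grip": 0.64},
    {"tx": 0,"ty": 0,"tz": 0.6,"turn": 0,"grip": 0.64},
    {"tx": 0,"ty": 0,"tz": 0.6,"turn": 0,"grip": 0.64}
  ]
}}

```text
time: 46.8
position: [0.4806, 0.2967, 0.1247]
tool_rot: [-3.129, -0.275, -0.001]
ft_force: [1.0, -0.5, -0.6]
grip_width: 0.642
grip_force: 0.0
```

Emit:
{"api": "send_rows", "payload": {
  "steps": [
    {"tx": 0,"ty": 0,"tz": 0.5,"turn": 0,"grip": 0.64},
    {"tx": 0,"ty": 0,"tz": 0,"turn": 0,"grip": 0.64},
    {"tx": 0,"ty": 0,"tz": 0,"turn": 0,"grip": 0.64}
  ]
}}

```text
time: 47.18
position: [0.4816, 0.2961, 0.0966]
tool_rot: [-3.129, -0.272, -0.002]
ft_force: [0.8, 0.7, 0.9]
grip_width: 0.64
grip_force: 0.0
```

```bash
python3 -c "
from h import *
snap('scene','s8');snap('top','t8');tins('t8')
plan((.481,.2958,.028,9))
a=cv2.imread('pics/t8.png')[145:260,110:370];b=cv2.imread('pics/s8.png')[125:260,135:395]
cv2.imwrite('pics/c8.png',cv2.resize(np.vstack([a,b]),None,fx=2.2,fy=2.2,interpolation=2))"
```

```text
83 [0.4996 0.2076] yaw 44.9
47.27 [0.4821 0.2963 0.0973] x [0.985 0.172 0.003] z [ 0.002  0.001 -1.   ] q [-0.3   0.27 -0.34  1.82  0.1   1.07 -2.08] g 0.64 0.0 f [-0.2  0.4 -0.2]
yaw 9.9
turn 0.11 tx -0.02 ty 0.01 tz 1.15
```

View pics/c8.png

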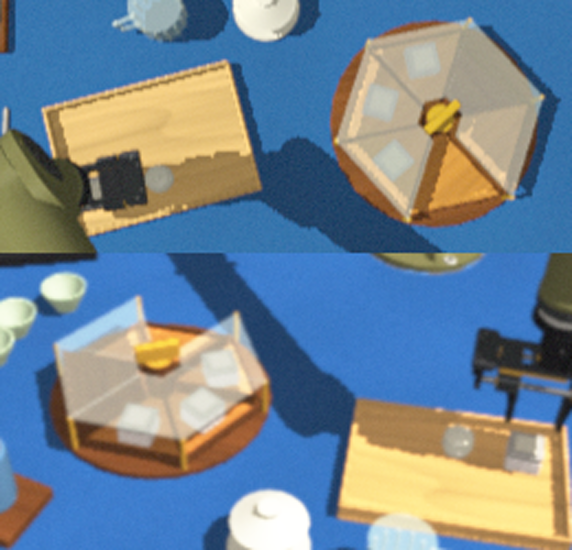

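Three tins are under the cover, compartment 4 is open, and the last tin hasn't moved. I'll grasp it.

Emit:
{"api": "send_rows", "payload": {
  "steps": [
    {"tx": -0.02,"ty": 0.01,"tz": 0.5,"turn": 0.1,"grip": 0.64},
    {"tx": 0,"ty": 0,"tz": 0.3,"turn": 0,"grip": 0.64},
    {"tx": 0,"ty": 0,"tz": 0.2,"turn": 0,"grip": 0.64},
    {"tx": 0,"ty": 0,"tz": 0.15,"turn": 0,"grip": 0.64},
    {"tx": 0,"ty": 0,"tz": 0,"turn": 0,"grip": 0},
    {"tx": 0,"ty": 0,"tz": 0,"turn": 0,"grip": 0},
    {"tx": 0,"ty": 0,"tz": 0,"turn": 0,"grip": 0},
    {"tx": 0,"ty": 0,"tz": 0,"turn": 0,"grip": 0},
    {"tx": 0,"ty": 0,"tz": -0.5,"turn": 0,"grip": 0},
    {"tx": 0,"ty": 0,"tz": -0.8,"turn": 0,"grip": 0},
    {"tx": 0,"ty": 0,"tz": -0.8,"turn": 0,"grip": 0},
    {"tx": 0,"ty": 0,"tz": -0.7,"turn": 0,"grip": 0}
  ],
  "newtons": 25
}}

```text
time: 48.78
position: [0.4801, 0.2949, 0.1966]
tool_rot: [-3.131, -0.25, -0.002]
ft_force: [1.1, -0.4, -1.2]
grip_width: 0.537
grip_force: 25.0
```

```bash
python3 -c "
from h import *
plan((.4923,-.236,.196,11.1))"
```

```text
48.77 [0.4801 0.2949 0.1966] x [0.987 0.159 0.001] z [ 0.001  0.    -1.   ] q [-0.29  0.18 -0.35  1.72  0.06  1.26 -2.06] g 0.537 25.0 f [ 1.1 -0.4 -1.2]
yaw 9.1
turn -0.25 tx -1.50 ty 8.72 tz 0.01
```

Emit:
{"api": "send_rows", "payload": {
  "steps": [
    {"tx": 0,"ty": 0,"tz": 0,"turn": -0.25,"grip": 0},
    {"tx": -0.15,"ty": 0.87,"tz": 0,"turn": 0,"grip": 0},
    {"tx": -0.15,"ty": 0.87,"tz": 0,"turn": 0,"grip": 0},
    {"tx": -0.15,"ty": 0.87,"tz": 0,"turn": 0,"grip": 0},
    {"tx": -0.15,"ty": 0.87,"tz": 0,"turn": 0,"grip": 0},
    {"tx": -0.15,"ty": 0.87,"tz": 0,"turn": 0,"grip": 0},
    {"tx": -0.15,"ty": 0.87,"tz": 0,"turn": 0,"grip": 0},
    {"tx": -0.15,"ty": 0.87,"tz": 0,"turn": 0,"grip": 0},
    {"tx": -0.15,"ty": 0.87,"tz": 0,"turn": 0,"grip": 0},
    {"tx": -0.15,"ty": 0.87,"tz": 0,"turn": 0,"grip": 0},
    {"tx": -0.15,"ty": 0.87,"tz": 0,"turn": 0,"grip": 0},
    {"tx": 0,"ty": 0,"tz": 0,"turn": 0,"grip": 0}
  ]
}}

```text
time: 50.28
position: [0.4902, -0.2401, 0.1932]
tool_rot: [3.126, 0.292, -0.004]
ft_force: [0.1, -0.1, -1.0]
grip_width: 0.539
grip_force: 25.0
```

Emit:
{"api": "send_rows", "payload": {
  "steps": [
    {"tx": 0,"ty": 0,"tz": 0.5,"turn": 0,"grip": 0},
    {"tx": 0,"ty": 0,"tz": 0.5,"turn": 0,"grip": 0},
    {"tx": 0,"ty": 0,"tz": 0,"turn": 0,"grip": 0},
    {"tx": 0,"ty": 0,"tz": 0,"turn": 0,"grip": 0}
  ]
}}

```text
time: 50.78
position: [0.4928, -0.2343, 0.1352]
tool_rot: [3.126, 0.306, 0.001]
ft_force: [-0.1, -0.0, -0.4]
grip_width: 0.539
grip_force: 25.0
```

```bash
python3 -c "
from h import *
plan((.4923,-.236,.043,11.1))"
```

```text
50.77 [ 0.4928 -0.2343  0.1352] x [0.981 0.194 0.001] z [ 0.001 -0.    -1.   ] q [ 0.29  0.17  0.12  1.84 -0.02  1.13 -0.96] g 0.539 25.0 f [-0.1 -0.  -0.4]
yaw 11.2
turn 0.01 tx -0.01 ty 0.03 tz 1.54
```

Emit:
{"api": "send_rows", "payload": {
  "steps": [
    {"tx": -0.01,"ty": 0.03,"tz": 0.4,"turn": 0,"grip": 0},
    {"tx": 0,"ty": 0,"tz": 0.4,"turn": 0,"grip": 0},
    {"tx": 0,"ty": 0,"tz": 0.3,"turn": 0,"grip": 0},
    {"tx": 0,"ty": 0,"tz": 0.2,"turn": 0,"grip": 0},
    {"tx": 0,"ty": 0,"tz": 0.1,"turn": 0,"grip": 0},
    {"tx": 0,"ty": 0,"tz": 0.05,"turn": 0,"grip": 0},
    {"tx": 0,"ty": 0,"tz": 0,"turn": 0,"grip": 0},
    {"tx": 0,"ty": 0,"tz": 0,"turn": 0,"grip": 0}
  ]
}}

```text
time: 51.78
position: [0.4925, -0.2368, 0.048]
tool_rot: [3.126, 0.304, 0.001]
ft_force: [0.5, 0.5, -1.2]
grip_width: 0.538
grip_force: 25.0
```

```bash
python3 -c "
from h import *
plan((.4923,-.236,.0425,11.1))"
```

```text
51.77 [ 0.4925 -0.2368  0.048 ] x [0.981 0.193 0.001] z [ 0.001 -0.    -1.   ] q [ 0.3   0.27  0.11  1.92 -0.04  0.95 -0.95] g 0.538 25.0 f [ 0.5  0.5 -1.2]
yaw 11.1
turn 0.00 tx -0.00 ty -0.01 tz 0.09
```

Emit:
{"api": "send_rows", "payload": {
  "steps": [
    {"tx": 0,"ty": -0.01,"tz": 0.1,"turn": 0,"grip": 0},
    {"tx": 0,"ty": 0,"tz": 0,"turn": 0,"grip": 0},
    {"tx": 0,"ty": 0,"tz": 0,"turn": 0,"grip": 0.63},
    {"tx": 0,"ty": 0,"tz": 0,"turn": 0,"grip": 0.63},
    {"tx": 0,"ty": 0,"tz": -0.3,"turn": 0,"grip": 0.63},
    {"tx": 0,"ty": 0,"tz": -0.6,"turn": 0,"grip": 0.63},
    {"tx": 0,"ty": 0,"tz": -0.9,"turn": 0,"grip": 0.63},
    {"tx": 0,"ty": 0,"tz": -0.8,"turn": 0,"grip": 0.63},
    {"tx": 0,"ty": 0,"tz": 0,"turn": -1,"grip": 0.4},
    {"tx": 0,"ty": 0,"tz": 0,"turn": -1,"grip": 0.4},
    {"tx": 0,"ty": 0,"tz": 0,"turn": -1,"grip": 0.4},
    {"tx": 0,"ty": 0,"tz": 0,"turn": -1,"grip": 0.4}
  ]
}}

```text
time: 53.28
position: [0.4922, -0.2362, 0.1992]
tool_rot: [2.918, 1.16, 0.002]
ft_force: [-0.1, 0.0, 0.3]
grip_width: 0.409
grip_force: 0.0
```

Emit:
{"api": "send_rows", "payload": {
  "steps": [
    {"tx": 0,"ty": 0,"tz": 0,"turn": -1,"grip": 0.4},
    {"tx": 0,"ty": 0,"tz": 0,"turn": -1,"grip": 0.4},
    {"tx": 0,"ty": 0,"tz": 0,"turn": -1,"grip": 0.4},
    {"tx": 0,"ty": 0,"tz": 0,"turn": -1,"grip": 0.4},
    {"tx": 0,"ty": 0,"tz": 0,"turn": -1,"grip": 0.4},
    {"tx": 0,"ty": 0,"tz": 0,"turn": -1,"grip": 0.4},
    {"tx": 0,"ty": 0,"tz": 0,"turn": -1,"grip": 0.4},
    {"tx": 0,"ty": 0,"tz": 0,"turn": -1,"grip": 0.4},
    {"tx": 0,"ty": 0,"tz": 0,"turn": -1,"grip": 0.4},
    {"tx": 0,"ty": 0,"tz": 0,"turn": -1,"grip": 0.4},
    {"tx": 0,"ty": 0,"tz": 0,"turn": -1,"grip": 0.4},
    {"tx": 0,"ty": 0,"tz": 0,"turn": 0,"grip": 0.4}
  ]
}}

```text
time: 54.78
position: [0.4922, -0.2362, 0.1989]
tool_rot: [1.302, 2.857, -0.0]
ft_force: [0.3, 0.8, 0.1]
grip_width: 0.401
grip_force: 0.0
```

Emit:
{"api": "send_rows", "payload": {
  "steps": [
    {"tx": -0.38,"ty": 0.66,"tz": 0,"turn": 0,"grip": 0.4},
    {"tx": -0.38,"ty": 0.67,"tz": 0,"turn": 0,"grip": 0.4},
    {"tx": 0,"ty": 0,"tz": 0,"turn": 0,"grip": 0.4},
    {"tx": 0,"ty": 0,"tz": 0.7,"turn": 0,"grip": 0.4},
    {"tx": 0,"ty": 0,"tz": 0.3,"turn": 0,"grip": 0.4},
    {"tx": 0,"ty": 0,"tz": 0,"turn": 0,"grip": 0.4},
    {"tx": 0,"ty": 0,"tz": 0,"turn": 0,"grip": 0.4}
  ]
}}

```text
time: 55.65
position: [0.5826, -0.2184, 0.1391]
tool_rot: [1.3, 2.858, 0.0]
ft_force: [0.2, 0.4, -0.1]
grip_width: 0.401
grip_force: 0.0
```

```bash
python3 -c "
from h import *
plan((.582,-.2175,.097,131.1))
snap('scene','s9');snap('top','t9');tins('t9')
a=cv2.imread('pics/t9.png')[145:260,110:370];b=cv2.imread('pics/s9.png')[125:260,135:395]
cv2.imwrite('pics/c9.png',cv2.resize(np.vstack([a,b]),None,fx=2.2,fy=2.2,interpolation=2))"
```

```text
55.65 [ 0.5826 -0.2184  0.1391] x [-0.657  0.754 -0.002] z [ 0.002 -0.001 -1.   ] q [ 0.34  0.32 -0.03  1.65  0.01  1.17  1.02] g 0.401 0.0 f [ 0.2  0.4 -0.1]
yaw 131.1
turn -0.00 tx 0.02 ty 0.00 tz 0.70
121 [0.5004 0.206 ] yaw 89.3
```

View pics/c9.png

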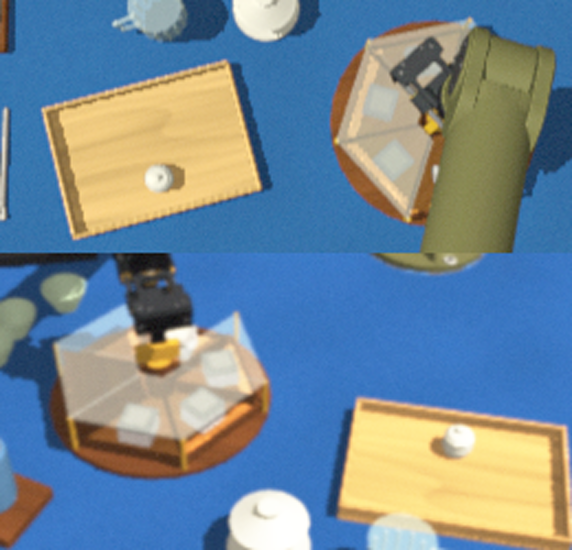

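The basket holds only the jar now. I'll turn the caddy by 120° to bring the block to the window.

Emit:
{"api": "send_rows", "payload": {
  "steps": [
    {"tx": 0.02,"ty": 0,"tz": 0.4,"turn": 0,"grip": 0.4},
    {"tx": 0,"ty": 0,"tz": 0.3,"turn": 0,"grip": 0.4},
    {"tx": 0,"ty": 0,"tz": 0,"turn": 0,"grip": 0},
    {"tx": 0,"ty": 0,"tz": 0,"turn": 0,"grip": 0},
    {"tx": 0,"ty": 0,"tz": 0,"turn": 0,"grip": 0},
    {"tx": 0,"ty": 0,"tz": 0,"turn": 0,"grip": 0},
    {"tx": 0,"ty": 0,"tz": 0,"turn": 0,"grip": 0}
  ],
  "newtons": 25
}}

```text
time: 56.62
position: [0.582, -0.2171, 0.0964]
tool_rot: [1.299, 2.859, 0.0]
ft_force: [1.7, 0.8, 2.7]
grip_width: 0.157
grip_force: 25.0
```

Emit:
{"api": "send_rows", "payload": {
  "steps": [
    {"tx": 0,"ty": 0,"tz": 0,"turn": 0.75,"grip": 0},
    {"tx": 0,"ty": 0,"tz": 0,"turn": 0.75,"grip": 0},
    {"tx": 0,"ty": 0,"tz": 0,"turn": 0.75,"grip": 0},
    {"tx": 0,"ty": 0,"tz": 0,"turn": 0.75,"grip": 0},
    {"tx": 0,"ty": 0,"tz": 0,"turn": 0.75,"grip": 0},
    {"tx": 0,"ty": 0,"tz": 0,"turn": 0.75,"grip": 0},
    {"tx": 0,"ty": 0,"tz": 0,"turn": 0.75,"grip": 0},
    {"tx": 0,"ty": 0,"tz": 0,"turn": 0.75,"grip": 0},
    {"tx": 0,"ty": 0,"tz": 0,"turn": 0.75,"grip": 0},
    {"tx": 0,"ty": 0,"tz": 0,"turn": 0.75,"grip": 0}
  ]
}}

```text
time: 57.88
position: [0.5826, -0.2169, 0.0964]
tool_rot: [2.557, 1.822, 0.003]
ft_force: [3.3, -0.1, 1.7]
grip_width: 0.154
grip_force: 24.9
```

Emit:
{"api": "send_rows", "payload": {
  "steps": [
    {"tx": 0,"ty": 0,"tz": 0,"turn": 0.75,"grip": 0},
    {"tx": 0,"ty": 0,"tz": 0,"turn": 0.75,"grip": 0},
    {"tx": 0,"ty": 0,"tz": 0,"turn": 0.75,"grip": 0},
    {"tx": 0,"ty": 0,"tz": 0,"turn": 0.75,"grip": 0},
    {"tx": 0,"ty": 0,"tz": 0,"turn": 0.75,"grip": 0},
    {"tx": 0,"ty": 0,"tz": 0,"turn": 0.75,"grip": 0},
    {"tx": 0,"ty": 0,"tz": 0,"turn": 0.75,"grip": 0},
    {"tx": 0,"ty": 0,"tz": 0,"turn": 0.75,"grip": 0},
    {"tx": 0,"ty": 0,"tz": 0,"turn": 0.75,"grip": 0},
    {"tx": 0,"ty": 0,"tz": 0,"turn": 0.75,"grip": 0},
    {"tx": 0,"ty": 0,"tz": 0,"turn": 0,"grip": 0},
    {"tx": 0,"ty": 0,"tz": 0,"turn": 0,"grip": 0}
  ]
}}

```text
time: 59.38
position: [0.583, -0.2174, 0.0964]
tool_rot: [3.125, 0.308, 0.006]
ft_force: [5.5, -1.0, 1.0]
grip_width: 0.161
grip_force: 25.0
```

```bash
python3 -c "
from h import *
plan((.582,-.2175,.097,11.1))"
```

```text
59.38 [ 0.583  -0.2174  0.0964] x [0.981 0.195 0.003] z [ 0.004 -0.001 -1.   ] q [ 0.07  0.37  0.3   1.7  -0.12  1.09 -0.97] g 0.161 25.0 f [ 5.5 -1.   1. ]
yaw 11.2
turn 0.02 tx -0.02 ty -0.00 tz -0.01
```

Now I'll release, rise and retreat towards +y to see clearly.

Emit:
{"api": "send_rows", "payload": {
  "steps": [
    {"tx": 0,"ty": 0,"tz": 0,"turn": 0,"grip": 0.4},
    {"tx": 0,"ty": 0,"tz": 0,"turn": 0,"grip": 0.4},
    {"tx": 0,"ty": 0,"tz": 0,"turn": 0,"grip": 0.4},
    {"tx": 0,"ty": 0,"tz": -0.8,"turn": 0,"grip": 0.4},
    {"tx": 0,"ty": 0,"tz": -0.9,"turn": 0,"grip": 0.4},
    {"tx": 0,"ty": -0.9,"tz": 0,"turn": 0,"grip": 0.4},
    {"tx": 0,"ty": -0.9,"tz": 0,"turn": 0,"grip": 0.4},
    {"tx": 0,"ty": -0.9,"tz": 0,"turn": 0,"grip": 0.4},
    {"tx": 0,"ty": -0.9,"tz": 0,"turn": 0,"grip": 0.4},
    {"tx": 0,"ty": -0.9,"tz": 0,"turn": 0,"grip": 0.4},
    {"tx": 0,"ty": 0,"tz": 0,"turn": 0,"grip": 0.4}
  ]
}}

```text
time: 60.75
position: [0.5279, 0.0536, 0.1974]
tool_rot: [-3.123, -0.319, 0.001]
ft_force: [-0.1, -0.5, 0.6]
grip_width: 0.399
grip_force: 0.0
```

```bash
python3 -c "
from h import *
snap('scene','s10');snap('top','t10');st()
a=cv2.imread('pics/t10.png')[85:260,110:420];b=cv2.imread('pics/s10.png')[115:260,95:405]
cv2.imwrite('pics/c10.png',cv2.resize(np.vstack([a,b]),None,fx=1.85,fy=1.85,interpolation=2))"
```

```text
60.85 [0.529  0.0479 0.1975] x [ 0.981  0.194 -0.   ] z [-0.    -0.001 -1.   ] q [-0.26  0.09  0.13  1.8  -0.01  1.25 -1.51] g 0.402 0.0 f [-0.6 -0.3 -0.4]
```

View pics/c10.png

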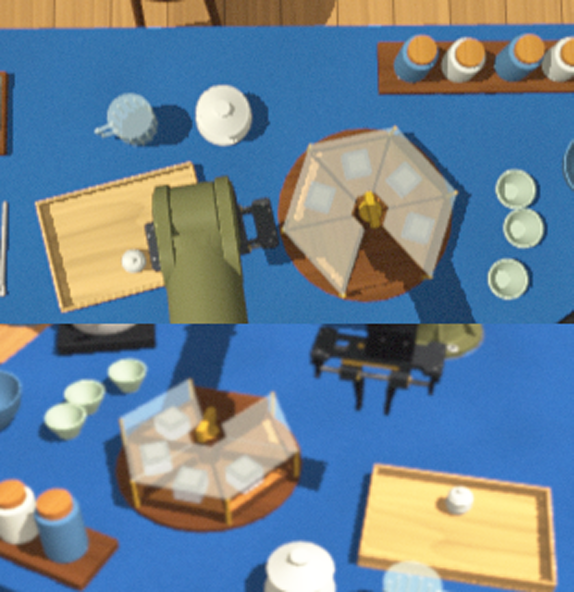

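The block fills the window in line with the cover edges. Four tins sit in four compartments, and the jar and the other teaware haven't moved.

```bash
python3 -c "
from bench import ctrl
print(ctrl.close_job())"
```

```text
the job is handed in; nothing more can be done
None
```

I put all four square tins from the basket into the caddy, one to a compartment, turned the closing block into the window so its edges line up with the cover, left the jar in the basket and the other teaware undisturbed, and handed the job in at about 61 s.

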